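# Set out the decorating station on its matching dishes

## Task

Set out the decorating station: stand the violet jar in the violet dish, the amber jar in the amber dish and the wooden stamp in the dark wooden rest, each upright and flat in the middle of its dish, and lay the marker pen flat inside the white outline on the blue mat, lengthwise, either way round. The cream tub already stands on its own dish: leave it there undisturbed.

Things in the scene. Friction and masses are not known exactly. Their poses are not given: they have to be found in the camera images.
- violet_jar_center (a point): Small upright round screw jar, violet, with a dark lid that carries a round violet sticker, 36 mm across and 64 mm tall, about 0.07 kg, standing on the worktop. This point is its centre, 32 mm above its underside; z is the jar's axis, up.
- amber_jar_center (a point): Small upright round screw jar, amber-orange, with a black lid that carries a round amber-orange sticker, 38 mm across and 60 mm tall, about 0.07 kg, standing on the worktop. This point is its centre, 30 mm above its underside; z is the jar's axis, up.
- stamp_center (a point): Turned pale-brown wooden sweet stamp, upright, 55 mm tall, foot 38 mm across, narrowing upwards to a knob about 24 mm across whose middle is 45 mm above its underside, about 0.045 kg. This point is on its axis half-way up, 27.5 mm above its underside; z is its axis, up.
- marker_center (a point): White marker pen with a blue cap, lying on the worktop, 130 mm long, 16 mm wide, 18 mm high, about 0.02 kg; it does not roll. This point is its centre, 9 mm above its underside; y runs along the pen, x across it, z up.
- violet_dish: Shallow round violet drip dish for the violet jar, floor of the recess 58 mm across and 4 mm above the worktop, rim 78 mm across outside and 8 mm high. Fixed in place. Origin: centre of its underside, on the worktop; z up.
- amber_dish: Shallow round amber-orange drip dish for the amber jar, floor of the recess 58 mm across and 4 mm above the worktop, rim 78 mm across outside and 8 mm high. Fixed in place. Origin: centre of its underside, on the worktop; z up.
- stamp_rest: Shallow round rest of dark brown wood for the wooden stamp, floor of the recess 58 mm across and 4 mm above the worktop, rim 78 mm across outside and 8 mm high. Fixed in place. Origin: centre of its underside, on the worktop; z up.
- pen_mat: Flat blue mat 150 x 44 mm and 3 mm thick with a white oblong pen outline in its middle, 134 x 21 mm, for the marker. Fixed in place. Origin: centre of its underside, on the worktop; x along its long side and the outline's, z up.
- cream_dish: Shallow round cream-coloured dish, 92 mm across and 8 mm high, on which the cream tub already stands. Fixed in place. Origin: centre of its underside.
- tub_center (a point): Round cream-coloured tub with lid, 70 mm across and 51 mm tall, already standing on the cream dish; it stays there. This point is its centre, half-way up; z up. Also about, not listed: on the right of the work, at about y = -0.25, a fixed bag sealer whose raised arm reaches about 0.22 m above the worktop; at the back a blue bin with bottles up to 0.17 m.
There are look-alikes about, which are no part of the job. What is shaped like the part that bears stamp_center but green or yellow is not meant. What is shaped like the part that bears marker_center but green is not meant.

How it is judged:
By the outcome, as a careful person would: the job done as asked, in the order asked, and still so for the second after the job is handed in, with the robot touching nothing.
It also fails if it takes over 112 s, if anything falls off the work surface, if the arm or the gripper's body presses on something with over 40 N, if the wrist force passes 120 N, or if a joint passes its speed limit or range.

## Robot

A 6-joint arm with a two-finger parallel gripper is mounted at the origin on a cart in front of the work surface, level with it; the furniture and walls round the work are solid. World frame = base frame: x ahead of the robot, y to its left, z up, the work surface at z = 0. Lengths are in mm, angles in rad, forces in N, time in s.
With the tool pointing down it reaches from about 275 to 825 mm from the base axis. Payload 5.2 kg.
Tool frame: the origin (TCP) lies on the centre line of the jaws, within the pads' length; the fingertips stand 17 mm ahead of it and the grasp point (between the pads) lies 2 mm behind it; z points along the fingers, y is the direction in which the jaws open and shut (so a half turn about z gives the same grasp; the last joint's range is limited). The gripper opens to 93 mm and grips with 3 to 60 N. Pads are 15 mm wide; open, the fingers measure 128 mm over their backs; the gripper's body (75 mm by 188 mm) begins 65 mm behind the grasp point.
Start: joints at [-1.403, 0.259, 1.535, -0, 1.348, -0.203], TCP at [199.319, -512.618, 235.653] pointing down, gripper open.
Joint ranges: [-3.14, 3.14], [-0.91, 2.08], [0.19, 2.58], [-1.22, 4.36], [0.22, 2.71], [-3.12, 3.12]. Speed limits (rad/s): [2.57, 2.57, 3.14, 3.14, 3.14, 3.14].

## Interface

Orientations are given as a rotation vector (axis times angle).
In Python, from workcell import ctrl gives the robot as it stands.
- The arm moves only by the tool step_arm, never from a script. Its argument "motion" is text: rows parted by semicolons, each of 4 numbers parted by spaces: the shift along the tool's x, y, z in m, then the turn about the tool's z in rad. A call has 1 to 10 rows; each row shifts and turns the commanded pose from where the row before left it, along the tool's axes as they then stand; what a row does not reach is not made up. A row lasts 1/10 s, in which the tool goes at most 50 mm and 8.59 degrees, less where a joint would pass 70% of its speed; a pose out of reach is approached as far as the arm can. A call is refused whole if a number of a shift passes 0.05 or a number of a turn 0.15, either way. A call with a gripper value outside its range is refused whole. "claw" is the finger opening in m, from 0 to 0.093, set as the call begins (left out, the last holds). The fingers move at their own pace and stop on an object; the grip force is fixed at half the most. Time passes only in rows, so rows that do not move let the fingers close. It gives the time, the measured TCP pose, the force and the opening at its end, in the units of the state.
- ctrl.sense(): the state, without advancing time (a new reading comes with each control period).
- ctrl.capture(name): name is "scene" or "side" or "wrist"; returns the picture (400x640x3 uint8, red, green, blue); there is no depth.
- ctrl.camera_info(name): a dict with "fx", "fy", "cx", "cy" (pixels), "dist" ([k1, k2, p1, p2, k3] as OpenCV has them; the pictures are not rectified), "origin" and "rotation" of the camera in the world; the wrist camera has in their place "tool_from_camera" (4x4, takes a point from camera to tool coordinates, whose origin is the TCP and whose axes are the flange's). Camera axes: x right, y down, z forward; pixel columns grow to the right and rows downward; lengths in mm; the calibration is good to about 2 mm. A picture is of the moment at which its call begins: read the wrist's pose just before it. camera_info takes no time and is no camera call.
- ctrl.finish_job(): hands the job in, once; it reports no verdict.
The state is a dict: "t": time; "joint_pos": joint angles; "joint_velocities": joint speeds; "tau": joint torques, N m; "eef_pos": TCP position; "tool_rot": TCP orientation; "ft_force": force on the tool from outside, world axes, zero at the start; "torque": the same for the moment, N m; "finger_gap": opening from 0.0 (shut) to 1.0 (fully open).
Only numpy, scipy, OpenCV 4.12 (cv2) and the standard library are available. Lean on these libraries where they do the work, as an engineer would, in place of code of your own. Each camera call takes 0.05 s, during which the arm holds its last target.

## Working session

There is one attempt and no reset: what is moved stays moved. The work goes in short steps, Python scripts to look and compute and a tool call to move; the robot and the scene stay as the last step left them, time stands still between calls to the robot, and variables do not carry over. Pictures are saved under pics/ and viewed, and the job is handed in when it is done.

Besides the shell and the picture viewer there is one more tool, called after ">>>" as name(argument=value, ...), one argument or row to a line, values as JSON. step_arm: Moves the arm, as the interface text tells. Its arguments: {"type":"object","properties":{"motion":{"type":"string"},"claw":{"type":"number"}},"required":["motion"]}

```bash
ls; mkdir -p pics; python3 - <<'E'
from workcell import ctrl
import cv2
print(ctrl.sense())
for n in ["scene","side","wrist"]:
    im=ctrl.capture(n); cv2.imwrite(f"pics/{n}0.png",im[:,:,::-1]); print(n,ctrl.camera_info(n))
E
```

```text
pics
{'t': 0.0, 'joint_pos': array([-1.40276743e+00,  2.59355776e-01,  1.53605306e+00,  4.20772576e-06,
        1.34803224e+00, -2.02811227e-01]), 'joint_velocities': array([ 7.35575458e-04, -1.97389849e-03,  7.44488184e-05, -1.11699820e-03,
       -2.09798141e-04, -7.36481579e-05]), 'tau': array([ 1.44252401e-03, -4.37294233e+01, -2.84003431e+01,  7.19202007e-02,
        4.16074949e-02, -1.50235614e-04]), 'eef_pos': array([ 199.24878221, -512.08761084,  234.82287776]), 'tool_rot': array([-3.08592616e+00, -5.78840028e-01, -5.69028822e-05]), 'ft_force': array([0.10122964, 0.20657112, 0.30360366]), 'torque': array([-0.01104005,  0.00422657,  0.00235897]), 'finger_gap': 0.9972066782148679}
scene {'fx': 518.954555697314, 'fy': 518.954555697314, 'cx': 315.7736431406412, 'cy': 200.2741841530784, 'dist': array([-0.16903478,  0.        ,  0.        ,  0.        ,  0.        ]), 'origin': array([-286.7503196 ,  708.66116789, 1353.86375535]), 'rotation': array([-1.24896881,  2.3794934 , -0.83804294])}
side {'fx': 374.5367072486609, 'fy': 374.5367072486609, 'cx': 324.7901285121002, 'cy': 197.47862693869982, 'dist': array([0.01075084, 0.        , 0.        , 0.        , 0.        ]), 'origin': array([ 548.79904167, -643.31509654,  535.0781665 ]), 'rotation': array([-2.12815353,  0.08093837, -0.04284787])}
wrist {'fx': 288.13363135928074, 'fy': 288.13363135928074, 'cx': 314.7451728868149, 'cy': 201.46940858821552, 'dist': array([-0.00631063,  0.        ,  0.        ,  0.        ,  0.        ]), 'tool_from_camera': array([[ 5.79709840e-04, -9.66110947e-01, -2.58126523e-01,
         7.23083192e+01],
       [ 9.99999647e-01,  4.03001511e-04,  7.37488972e-04,
        -9.40460862e-01],
       [-6.08470790e-04, -2.58126859e-01,  9.66110840e-01,
        -1.50164007e+02],
       [ 0.00000000e+00,  0.00000000e+00,  0.00000000e+00,
         1.00000000e+00]])}
```

View pics/scene0.png

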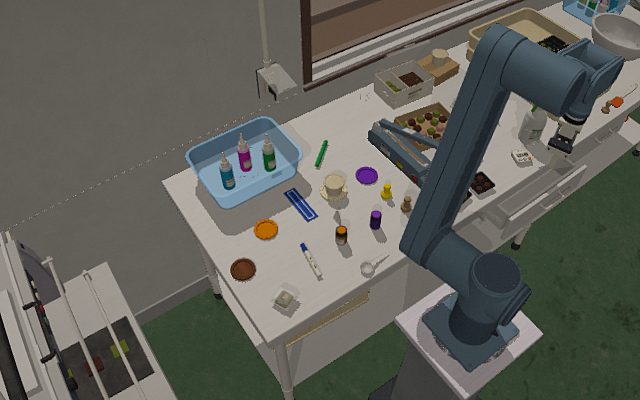

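View pics/side0.png

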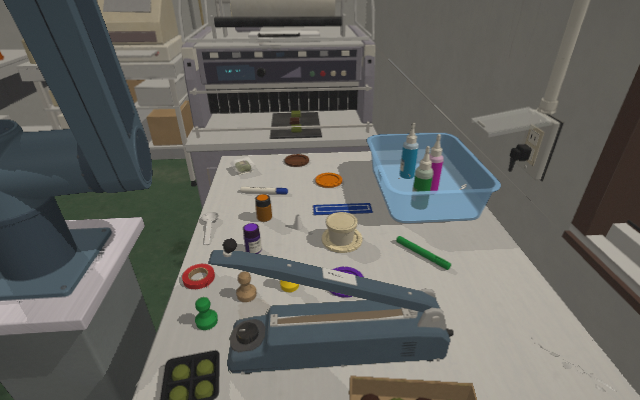

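View pics/wrist0.png

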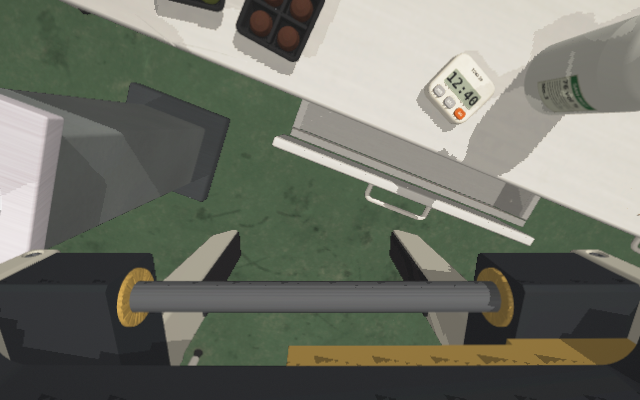

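```bash
cat > h.py <<'E'
import numpy as np, cv2
from scipy.spatial.transform import Rotation as R
from workcell import ctrl
def cam(name, s=None):
    c=ctrl.camera_info(name); K=np.array([[c['fx'],0,c['cx']],[0,c['fy'],c['cy']],[0,0,1.]])
    if name=='wrist':
        T=np.array(c['tool_from_camera']); Rt=R.from_rotvec(s['tool_rot']).as_matrix()
        return K,c['dist'],Rt@T[:3,:3],Rt@T[:3,3]+s['eef_pos']
    return K,c['dist'],R.from_rotvec(c['rotation']).as_matrix(),np.array(c['origin'])
def cast(c,uv,z):
    K,d,Rm,o=c
    p=cv2.undistortPoints(np.array(uv,float).reshape(-1,1,2),K,d).reshape(-1,2)
    r=np.c_[p,np.ones(len(p))]@Rm.T
    return o+r*((z-o[2])/r[:,2])[:,None]
def proj(c,P):
    K,d,Rm,o=c
    return cv2.projectPoints((np.atleast_2d(P)-o)@Rm,np.zeros(3),np.zeros(3),K,d)[0].reshape(-1,2)
def snap(name,fn):
    s=ctrl.sense(); im=ctrl.capture(name); cv2.imwrite(f'pics/{fn}.png',im[:,:,::-1]); return im,cam(name,s),s
def blobs(im,lo,hi,amin=15):
    h=cv2.cvtColor(im,cv2.COLOR_RGB2HSV); m=cv2.inRange(h,np.array(lo),np.array(hi))
    n,l,st,ce=cv2.connectedComponentsWithStats(m)
    return [(np.round(ce[i],1),st[i]) for i in range(1,n) if st[i][4]>=amin],l
E
python3 - <<'E'
import cv2
a=cv2.imread('pics/scene0.png')[140:300,200:460]; cv2.imwrite('pics/z1.png',cv2.resize(a,None,fx=3,fy=3,interpolation=cv2.INTER_CUBIC))
a=cv2.imread('pics/side0.png')[140:310,190:460]; cv2.imwrite('pics/z2.png',cv2.resize(a,None,fx=2.9,fy=2.9,interpolation=cv2.INTER_CUBIC))
E
```

```text
(no output)
```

View pics/z1.png

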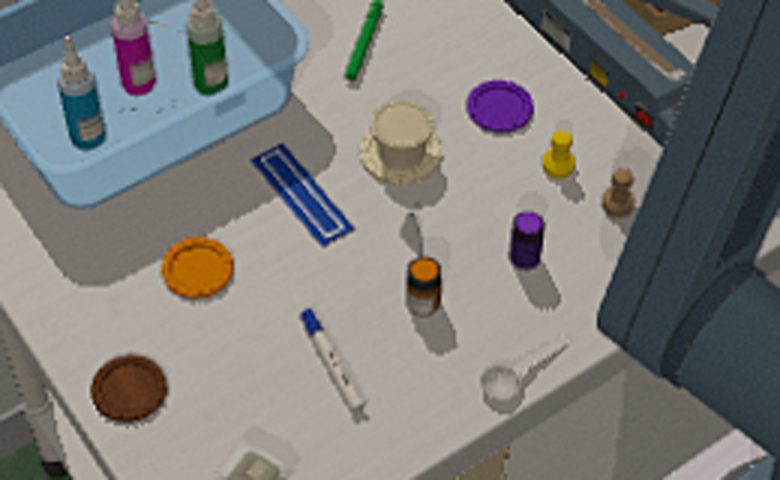

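View pics/z2.png

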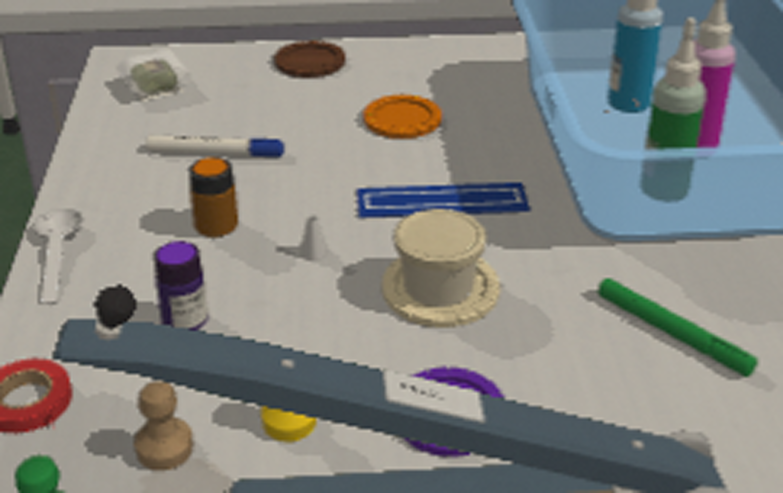

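```bash
python3 - <<'E'
from h import *
S=cam('scene');D=cam('side')
def f(x,y,z,n): print(n,'scene',np.round(cast(S,[(200+x/3-.33,140+y/3-.33)],z)[0],1))
def g(x,y,z,n): print(n,'side',np.round(cast(D,[(190+x/2.9-.33,140+y/2.9-.33)],z)[0],1))
f(529,221,64,'violet');g(180,254,64,'violet')
f(425,268,60,'amber');g(212,168,60,'amber')
f(622,179,45,'stampknob');g(158,400,45,'stampknob')
f(620,208,4,'stampfoot');g(163,450,4,'stampfoot')
f(500,106,8,'vdish');f(198,267,8,'adish');g(402,115,8,'adish');f(130,387,8,'rest');g(310,58,8,'rest')
f(302,194,3,'mat');g(442,199,3,'mat')
for p in [(252,158),(280,146),(352,227),(325,242)]: f(*p,3,'matc')
for p in [(356,193),(523,183),(529,207),(360,217)]: g(*p,3,'matc')
f(306,314,12,'mk cap');f(361,409,9,'mk end');g(283,149,9,'mk cap');g(146,146,9,'mk end')
f(562,143,45,'yellow knob');f(403,120,55,'tub');
for p in [(60,335),(720,475)]: g(*p,200,'sealer arm')
im=cv2.imread('pics/scene0.png')[:,:,::-1]
for n,lo,hi in [('vio',(125,120,60),(150,255,255)),('or',(8,200,120),(20,255,255)),('brown',(5,120,40),(15,200,110)),('blue',(105,150,60),(120,255,200))]:
    print(n,[(b[0],b[1].tolist()) for b in blobs(im,lo,hi,40)[0]])
E
```

```text
violet scene [440.7   4.4  64. ]
violet side [442.5   2.3  64. ]
amber scene [456.4 127.8  60. ]
amber side [457.3 125.7  60. ]
stampknob scene [ 438.4 -125.3   45. ]
stampknob side [ 438.3 -127.1   45. ]
stampfoot scene [ 430.8 -122.5    4. ]
stampfoot side [ 437.2 -130.4    4. ]
vdish scene [ 624.2 -104.1    8. ]
adish scene [626.4 303.2   8. ]
adish side [628.9 295.2   8. ]
rest scene [536.3 438.    8. ]
rest side [539.3 429.9   8. ]
mat scene [649.9 154.5   3. ]
mat side [652.3 150.1   3. ]
matc scene [726.4 172.3   3. ]
matc scene [723.2 136.5   3. ]
matc scene [579.7 135.    3. ]
matc scene [579.6 170.7   3. ]
matc side [577.  165.6   3. ]
matc side [728.2 170.4   3. ]
matc side [726.5 131.7   3. ]
matc side [578.6 127.8   3. ]
mk cap scene [507.  242.8  12. ]
mk end scene [381.3 260.    9. ]
mk cap side [511.8 237.    9. ]
mk end side [382.8 252.5   9. ]
yellow knob scene [ 516.1 -104.3   45. ]
tub scene [637.7  25.7  55. ]
sealer arm side [ 423.1 -243.6  200. ]
sealer arm side [ 702.  -350.1  200. ]
vio [(array([366.3, 175. ]), [356, 167, 22, 17, 293]), (array([375.9, 213.8]), [372, 211, 9, 7, 52])]
or [(array([616.7, 101.3]), [611, 97, 12, 10, 82]), (array([265.3, 228.6]), [254, 219, 24, 20, 353]), (array([341. , 229.4]), [337, 226, 9, 8, 50])]
brown [(array([410.4,  79. ]), [399, 72, 24, 15, 146]), (array([242.7, 269. ]), [231, 259, 24, 22, 370]), (array([ 97.4, 362.9]), [93, 356, 10, 14, 75]), (array([ 87.1, 367.5]), [84, 362, 8, 12, 44])]
blue [(array([300. , 204.5]), [284, 188, 34, 34, 139]), (array([300.3, 203.9]), [289, 192, 24, 25, 118])]
```

>>> step_arm(
  motion="0 0 -0.04 0; 0 0 -0.04 0.12; 0 0 -0.04 0.12; 0 0 0 0.12; 0.005 -0.04 0 0.01; 0.01 -0.04 0 0; 0.01 -0.04 0 0; 0.01 -0.04 0 0; 0.01 -0.04 0 0; 0.02 -0.04 0 0",
  claw=0.093,
)

```text
t: 1.15
eef_pos: [263.3, -270.8, 355.5]
tool_rot: [-3.142, 0.001, 0.0]
ft_force: [1.1, 0.2, 1.5]
finger_gap: 1.001
```

>>> step_arm(
  motion="0.02 -0.045 0 0; 0.02 -0.045 0 0; 0.02 -0.045 0 0; 0.02 -0.045 0 0; 0.02 -0.045 0 0; 0.02 -0.045 0 0; 0.02 -0.03 0 0; 0 0 0 0; 0 0 0 0",
)

```text
t: 2.05
eef_pos: [403.2, 28.1, 355.2]
tool_rot: [3.141, 0.006, -0.002]
ft_force: [-1.3, -0.0, 0.7]
finger_gap: 1.001
```

```bash
python3 - <<'E'
from h import *
im,c,s=snap('wrist','w1'); print(s['eef_pos'],s['tool_rot'],s['t'])
E
```

```text
[403.21950367  28.07234615 355.23140651] [ 3.14132382e+00  5.55834162e-03 -2.18983855e-03] 2.05
```

View pics/w1.png

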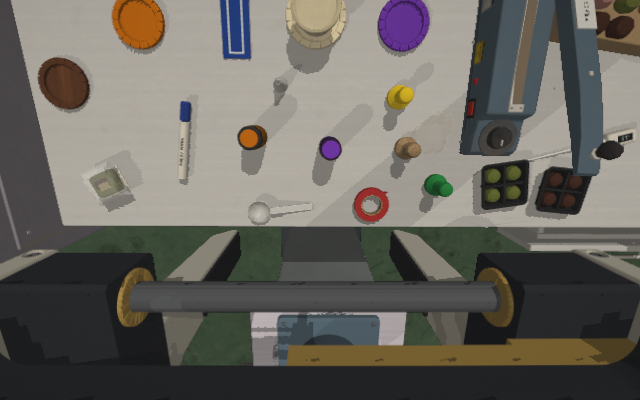

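```bash
cat >> h.py <<'E'
def vio(im,a=60): return blobs(im,(122,110,50),(152,255,255),a)[0]
def ora(im,a=60): return blobs(im,(6,190,100),(20,255,255),a)[0]
def brn(im,a=60): return blobs(im,(4,90,30),(14,230,190),a)[0]
def blu(im,a=60): return blobs(im,(108,130,40),(124,255,220),a)[0]
def show(im,c,hs=(64,60,45,8,4,3)):
    for n,fn in [('vio',vio),('ora',ora),('brn',brn),('blu',blu)]:
        for b in fn(im):
            print(n,b[0],b[1].tolist(),[ (h,np.round(cast(c,[b[0]],h)[0][:2],1).tolist()) for h in hs])
E
python3 - <<'E'
from h import *
im=cv2.imread('pics/w1.png')[:,:,::-1].copy(); c=cam('wrist',ctrl.sense())
show(im,c)
print(cast(c,[(185,101),(183,180)],9), cast(c,[(407,148)],45))
E
```

```text
vio [403.2  23.7] [378, 0, 51, 51, 2142] [(64, [608.1, -92.2]), (60, [609.3, -93.3]), (45, [613.9, -97.4]), (8, [625.0, -107.5]), (4, [626.2, -108.6]), (3, [626.5, -108.9])]
vio [330.8 149. ] [321, 140, 20, 19, 291] [(64, [438.9, 3.9]), (60, [438.6, 3.7]), (45, [437.4, 2.8]), (8, [434.3, 0.7]), (4, [434.0, 0.5]), (3, [433.9, 0.5])]
ora [138.2  22.2] [112, 0, 52, 49, 2005] [(64, [609.5, 269.4]), (60, [610.7, 271.6]), (45, [615.3, 279.7]), (8, [626.5, 299.9]), (4, [627.7, 302.1]), (3, [628.0, 302.6])]
ora [248.3 137.8] [240, 129, 18, 18, 252] [(64, [455.3, 127.7]), (60, [455.1, 128.6]), (45, [454.4, 132.0]), (8, [452.8, 140.3]), (4, [452.6, 141.2]), (3, [452.5, 141.4])]
brn [123.5  21.8] [112, 0, 39, 50, 230] [(64, [610.0, 289.4]), (60, [611.2, 291.8]), (45, [615.8, 300.7]), (8, [627.1, 322.5]), (4, [628.3, 324.9]), (3, [628.7, 325.5])]
brn [158.9  24.9] [151, 0, 14, 47, 127] [(64, [606.1, 241.5]), (60, [607.3, 243.4]), (45, [611.8, 250.7]), (8, [622.8, 268.5]), (4, [624.0, 270.4]), (3, [624.2, 270.9])]
brn [602.8   3.6] [595, 0, 19, 10, 111] [(64, [634.3, -360.7]), (60, [635.7, -364.2
[... 1434 characters left out ...]
5.1, -425.3]), (4, [344.0, -429.0]), (3, [343.8, -429.9])]
blu [235.7  30.5] [220, 0, 31, 58, 666] [(64, [599.2, 136.9]), (60, [600.4, 137.9]), (45, [604.6, 141.6]), (8, [615.0, 150.6]), (4, [616.1, 151.6]), (3, [616.4, 151.9])]
blu [234.9  24.8] [229, 0, 13, 51, 544] [(64, [606.2, 137.5]), (60, [607.4, 138.5]), (45, [611.9, 142.2]), (8, [622.8, 151.3]), (4, [624.0, 152.3]), (3, [624.3, 152.6])]
blu [184.9 111.1] [181, 102, 9, 19, 166] [(64, [493.4, 218.5]), (60, [493.6, 220.2]), (45, [494.2, 226.7]), (8, [495.8, 242.6]), (4, [495.9, 244.3]), (3, [496.0, 244.7])]
[[511.49347019 240.22093709   9.        ]
 [380.43652803 258.59523029   9.        ]] [[ 439.22685717 -117.40510146   45.        ]]
```

>>> step_arm(
  motion="0.012 0.008 0.04 0; 0.012 0.008 0.04 0; 0.013 0.008 0.04 0; 0 0 0.04 0; 0 0 0.04 0; 0 0 0.04 0; 0 0 0.04 0; 0 0 0.027 0; 0 0 0.01 0; 0 0 0 0",
  claw=0.07,
)

```text
t: 3.1
eef_pos: [439.5, 2.5, 38.0]
tool_rot: [-3.141, 0.002, 0.004]
ft_force: [-0.7, 0.3, 0.4]
finger_gap: 0.756
```

```bash
python3 - <<'E'
from h import *
im,c,s=snap('wrist','w2'); print(s['eef_pos'],s['tool_rot'],s['t'],s['finger_gap'])
E
```

```text
[439.49689785   2.51798747  37.95636753] [-3.14108884e+00  2.40954486e-03  4.13362657e-03] 3.1 0.7563016035063755
```

View pics/w2.png

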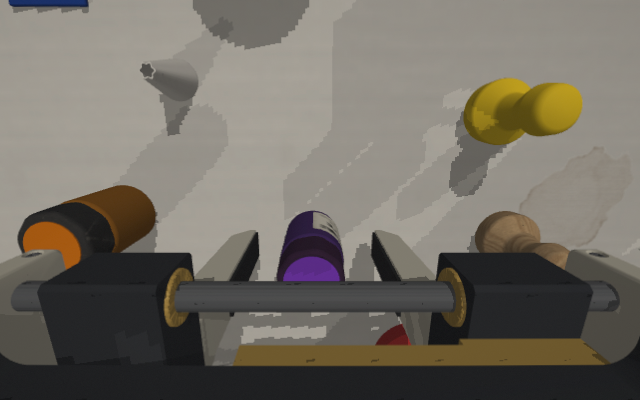

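>>> step_arm(
  motion="0 0 0 0; 0 0 0 0; 0 0 0 0; 0 0 0 0; 0 0 0 0; 0 0 0 0",
  claw=0.02,
)

```text
t: 3.75
eef_pos: [440.8, 3.7, 39.0]
tool_rot: [3.141, 0.002, 0.001]
ft_force: [-0.6, 0.6, 5.7]
finger_gap: 0.375
```

>>> step_arm(
  motion="0 0 -0.03 0; 0 0 -0.04 -0.14; 0 0 -0.04 -0.143; 0 0 0 -0.143; 0 0 0 -0.143; 0 0 0 -0.143; 0 0 0 -0.143; 0 0 0 -0.143; 0 0 0 -0.143; 0 0 0 -0.143",
)

```text
t: 4.75
eef_pos: [440.2, 3.7, 148.4]
tool_rot: [-2.509, -1.89, 0.001]
ft_force: [0.1, -0.3, -0.1]
finger_gap: 0.372
```

>>> step_arm(
  motion="0 0.02 0 -0.143; 0 0.03 0 -0.144; 0 0.04 0 0; 0 0.03 0 0; 0 0 0 0; 0 0 0 0",
)

```text
t: 5.35
eef_pos: [558.8, -6.0, 147.7]
tool_rot: [-2.219, -2.222, 0.002]
ft_force: [-0.7, -0.7, -0.8]
finger_gap: 0.374
```

```bash
python3 - <<'E'
from h import *
im,c,s=snap('wrist','w3'); print(s['eef_pos'],s['tool_rot'],s['t'],s['finger_gap'])
im,c,s=snap('side','s3')
E
```

```text
[558.78131257  -6.0278611  147.69823208] [-2.21852969e+00 -2.22159913e+00  2.12845850e-03] 5.35 0.3736646193284471
```

View pics/w3.png

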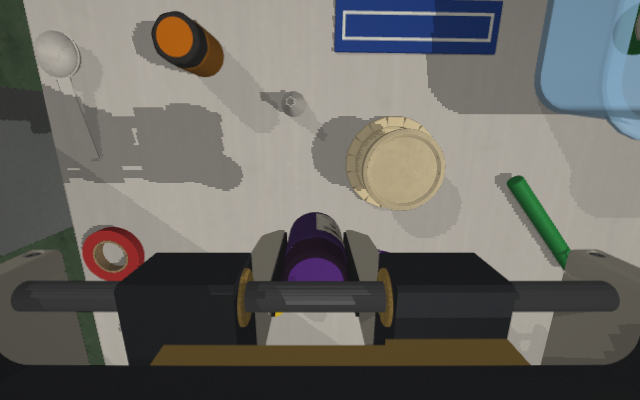

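View pics/s3.png

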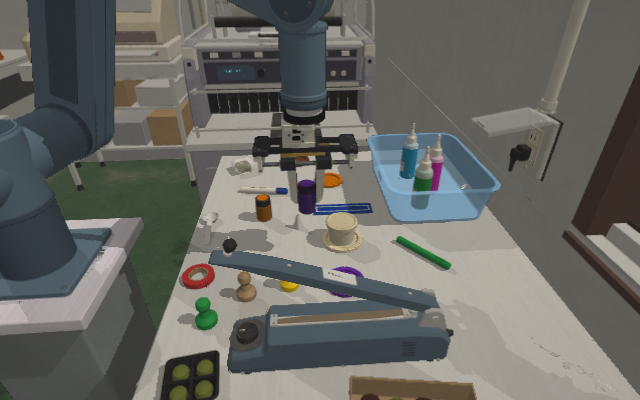

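```bash
python3 - <<'E'
from h import *
s=dict(eef_pos=np.array([403.2,28.1,355.2]),tool_rot=np.array([3.14132,.00556,-.00219])); c=cam('wrist',s)
print(cast(c,[(560,0),(575,160)],200).round(),cast(c,[(478,0),(463,145)],70).round())
c=cam('wrist',ctrl.sense()); print(cast(c,[(516,182),(570,255)],15).round())
E
```

```text
[[ 589. -200.  200.]
 [ 441. -249.  200.]] [[ 636. -188.   70.]
 [ 447. -193.   70.]]
[[760.  11.  15.]
 [833. -68.  15.]]
```

>>> step_arm(
  motion="-0.03 0.02 0 0; -0.035 0.023 0 0; -0.035 0.023 0 0; 0 0 0.03 0; 0 0 0.03 0; 0 0 0.025 0; 0 0 0.01 0; 0 0 0 0; 0 0 0 0",
)

```text
t: 6.35
eef_pos: [625.9, -106.3, 54.9]
tool_rot: [2.219, 2.222, 0.001]
ft_force: [0.2, -0.4, -0.9]
finger_gap: 0.373
```

```bash
python3 - <<'E'
from h import *
im,c,s=snap('wrist','w4'); print(s['eef_pos'],s['tool_rot'],s['t'],s['finger_gap'])
im,c,s=snap('scene','c4')
a=im[140:300,200:460,::-1]; cv2.imwrite('pics/c4z.png',cv2.resize(a,None,fx=3,fy=3,interpolation=cv2.INTER_CUBIC))
E
```

```text
[ 625.85638082 -106.25552544   54.919401  ] [2.21928868e+00 2.22173167e+00 9.70882342e-04] 6.35 0.3730415741234879
```

View pics/w4.png

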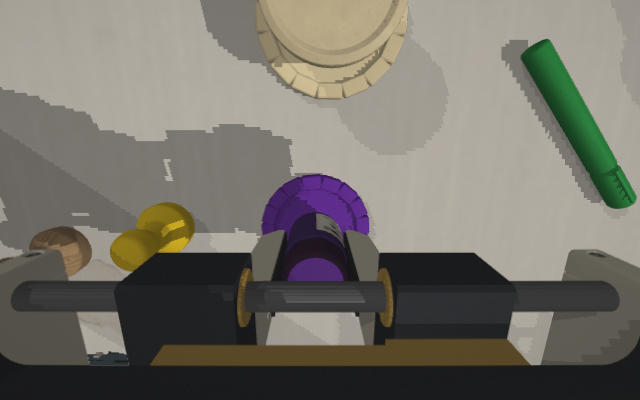

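View pics/c4z.png

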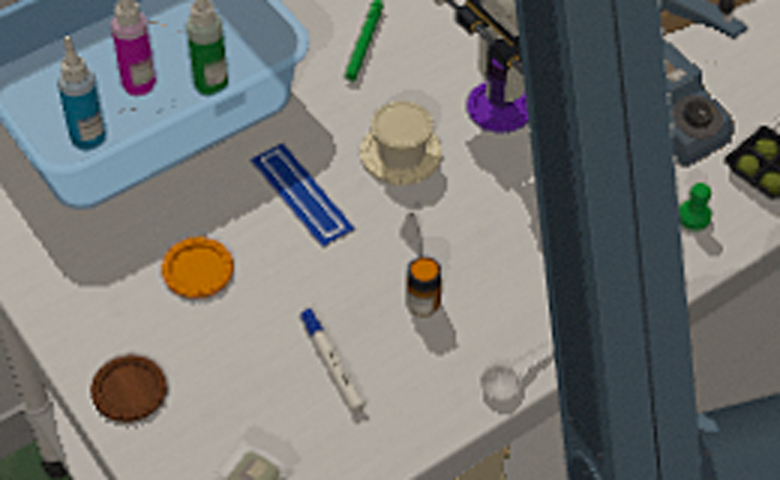

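```bash
python3 - <<'E'
from h import *
c=cam('wrist',ctrl.sense()); print(cast(c,[(317,174),(262,218),(370,218)],8).round(1))
print(proj(c,[[625.8,-106.2,54.9+25]]))
E
```

```text
[[628.7 -67.1   8. ]
 [589.2 -99.2   8. ]
 [667.1 -99.1   8. ]]
[[312.28293474 278.31197792]]
```

>>> step_arm(
  motion="0 0 0.006 0; 0 0 0.004 0; 0 0 0 0; 0 0 0 0",
)

```text
t: 6.85
eef_pos: [625.4, -106.1, 43.5]
tool_rot: [-2.22, -2.222, 0.0]
ft_force: [-0.2, 0.3, -0.3]
finger_gap: 0.375
```

>>> step_arm(
  motion="0 0 0.001 0; 0 0 0.001 0; 0 0 0 0; 0 0 0 0",
)

```text
t: 7.25
eef_pos: [625.6, -106.2, 43.0]
tool_rot: [2.22, 2.222, 0.0]
ft_force: [-2.8, 0.6, 8.8]
finger_gap: 0.371
```

Contact. Release to a modest opening, then rise.

>>> step_arm(
  motion="0 0 0 0; 0 0 0 0; 0 0 0 0; 0 0 0 0; 0 0 -0.02 0; 0 0 -0.04 0; 0.02 0 -0.04 0; 0.04 0 -0.04 0; 0.04 0 0 0; 0 0 0 0",
  claw=0.065,
)

```text
t: 8.25
eef_pos: [625.7, -6.3, 178.8]
tool_rot: [2.215, 2.226, 0.005]
ft_force: [-0.2, -1.3, -0.0]
finger_gap: 0.698
```

```bash
python3 - <<'E'
from h import *
im,c,s=snap('wrist','w5'); print(s['eef_pos'],s['tool_rot'],s['t'],s['finger_gap'])
im,c,s=snap('side','s5')
E
```

```text
[625.73333643  -6.31339352 178.75243254] [2.2151925  2.22640364 0.00474448] 8.25 0.6977274925977385
```

View pics/w5.png

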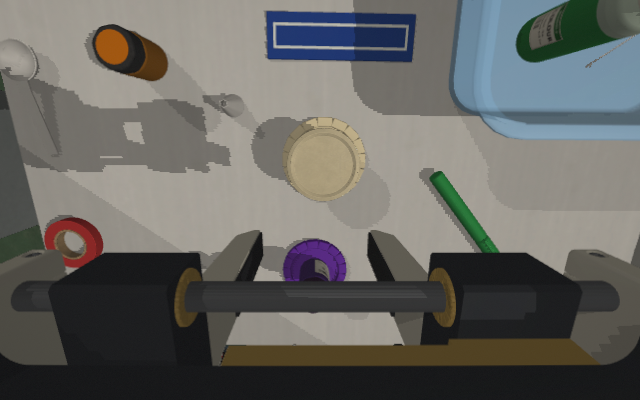

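View pics/s5.png

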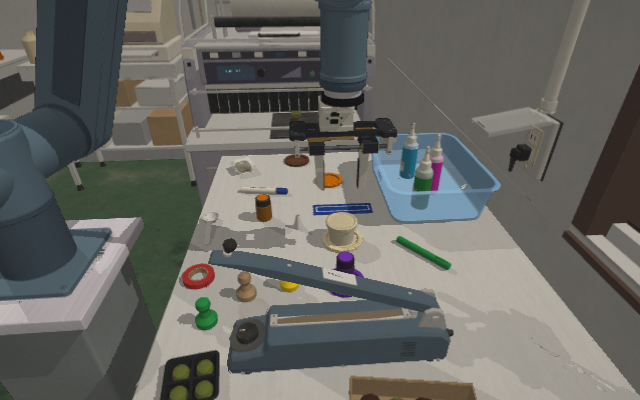

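```bash
python3 - <<'E'
from h import *
c=cam('wrist',ctrl.sense())
for z in (0,60,100): print(z,cast(c,[(455,60),(455,85),(490,130),(640,137)],z).round().tolist())
S=cam('scene');D=cam('side')
for z in (0,60,100): print(z,'scene rim', cast(S,[(186,160),(228,208)],z).round().tolist(),'side',cast(D,[(368,137),(388,218)],z).round().tolist())
print('bottles',cast(S,[(224,152),(241,137),(266,137)],170).round())
print('bottles',cast(D,[(413,124),(437,136),(428,147)],170).round())
print(cast(c,[(266,11),(415,14),(412,62),(267,58)],3).round(1), cast(c,[(273,22),(408,25),(407,50),(274,47)],3).round(1))
print(cast(c,[(111,47)],60))
E
```

```text
0 [[771.0, 128.0, 0.0], [774.0, 104.0, 0.0], [819.0, 58.0, 0.0], [989.0, 51.0, 0.0]]
60 [[744.0, 116.0, 60.0], [747.0, 96.0, 60.0], [784.0, 59.0, 60.0], [922.0, 53.0, 60.0]]
100 [[727.0, 108.0, 100.0], [729.0, 91.0, 100.0], [760.0, 59.0, 100.0], [878.0, 55.0, 100.0]]
0 scene rim [[1066.0, 383.0, 0.0], [778.0, 361.0, 0.0]] side [[800.0, 611.0, 0.0], [761.0, 103.0, 0.0]]
60 scene rim [[1006.0, 397.0, 60.0], [731.0, 377.0, 60.0]] side [[772.0, 471.0, 60.0], [737.0, 19.0, 60.0]]
100 scene rim [[966.0, 407.0, 100.0], [699.0, 387.0, 100.0]] side [[753.0, 377.0, 100.0], [722.0, -37.0, 100.0]]
bottles [[856. 306. 170.]
 [885. 228. 170.]
 [837. 160. 170.]]
bottles [[855. 291. 170.]
 [892. 205. 170.]
 [850. 143. 170.]]
[[576.7 171.2   3. ]
 [724.7 169.2   3. ]
 [725.6 125.4   3. ]
 [576.1 128.5   3. ]] [[583.3 161.5   3. ]
 [718.6 159.4   3. ]
 [719.5 136.6   3. ]
 [583.6 138.8   3. ]]
[[453.52285595 125.24899836  60.        ]]
```

>>> step_arm(
  motion="0.03 -0.03 0 0; 0.03 -0.03 0 0; 0.03 -0.03 0 0; 0.03 -0.03 0 0.143; 0 0 0 0.143; 0 0 0 0.143; 0 0 0 0.143; 0 0 0 0.143; 0 0 0 0.143; 0 0 0 0.143",
  claw=0.07,
)

```text
t: 9.35
eef_pos: [505.2, 107.7, 176.1]
tool_rot: [3.018, 0.873, -0.003]
ft_force: [1.2, -0.1, 1.1]
finger_gap: 0.752
```

>>> step_arm(
  motion="0 0 0 0.143; 0 0 0 0.143; 0 0 0 0.143; 0 0 0 0.141; -0.03 0 0 0; -0.03 0 0 0; 0 0 0 0; 0 0 0 0",
)

```text
t: 10.15
eef_pos: [445.5, 108.2, 176.8]
tool_rot: [3.141, -0.001, 0.0]
ft_force: [0.3, 1.4, 0.2]
finger_gap: 0.756
```

```bash
python3 - <<'E'
from h import *
im,c,s=snap('wrist','w6'); print(s['eef_pos'],s['tool_rot'],s['t'],s['finger_gap'])
for b in ora(im): print(b[0],b[1],cast(c,[b[0]],60)[0],cast(c,[b[0]],8)[0])
E
```

```text
[445.48331691 108.15040394 176.81745673] [ 3.14129523e+00 -6.79751718e-04  2.66955526e-04] 10.15 0.7559418394317678
[119.1  21.5] [  77    0   80   51 3176] [599.91425269 270.65306132  60.        ] [615.99079452 302.06926143   8.        ]
[293.5 192.9] [280 180  28  27 619] [454.58131865 129.33884647  60.        ] [442.35276363 133.23263699   8.        ]
```

View pics/w6.png

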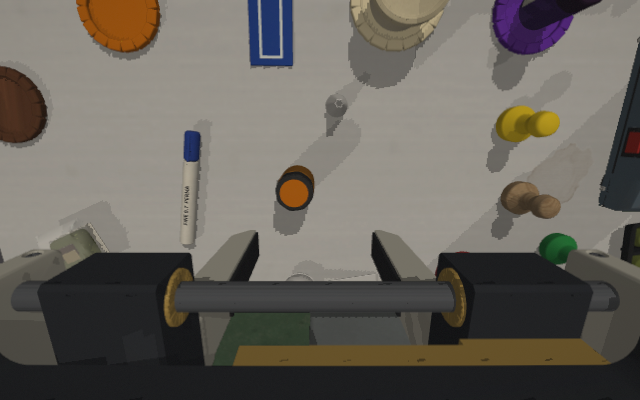

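>>> step_arm(
  motion="0.01 -0.02 0.03 0; 0 0 0.04 0; 0 0 0.04 0; 0 0 0.031 0; 0 0 0 0; 0 0 0 0",
)

```text
t: 10.8
eef_pos: [456.1, 128.8, 35.9]
tool_rot: [3.142, 0.001, -0.001]
ft_force: [0.9, 0.7, 1.2]
finger_gap: 0.751
```

>>> step_arm(
  motion="0 0 0 0; 0 0 0 0; 0 0 0 0; 0 0 0 0; 0 0 0 0; 0 0 0 0",
  claw=0.02,
)

```text
t: 11.4
eef_pos: [455.7, 129.0, 36.7]
tool_rot: [3.142, 0.001, 0.002]
ft_force: [-0.6, -0.6, 6.3]
finger_gap: 0.401
```

>>> step_arm(
  motion="0 0 -0.03 0; 0 0 -0.035 0; 0.02 -0.02 -0.035 0; 0.035 -0.035 0 0; 0.035 -0.035 0 0; 0.035 -0.035 0 0; 0.035 -0.035 0 0; 0.011 -0.011 0 0; 0 0 0 0; 0 0 0 0",
)

```text
t: 12.4
eef_pos: [625.2, 299.8, 135.0]
tool_rot: [3.141, 0.002, -0.003]
ft_force: [0.2, 0.6, -0.7]
finger_gap: 0.402
```

>>> step_arm(
  motion="0 0 0.03 0; 0 0 0.03 0; 0 0 0.025 0; 0 0 0 0; 0 0 0 0",
)

```text
t: 12.9
eef_pos: [625.5, 299.3, 51.5]
tool_rot: [3.141, 0.0, -0.002]
ft_force: [0.5, -0.4, -0.4]
finger_gap: 0.41
```

```bash
python3 - <<'E'
from h import *
im,c,s=snap('wrist','w7'); print(s['eef_pos'],s['tool_rot'],s['t'],s['finger_gap'])
E
```

```text
[625.51300716 299.26574954  51.51881678] [ 3.14124064e+00  2.87563444e-05 -1.52302581e-03] 12.9 0.4095130507743418
```

View pics/w7.png

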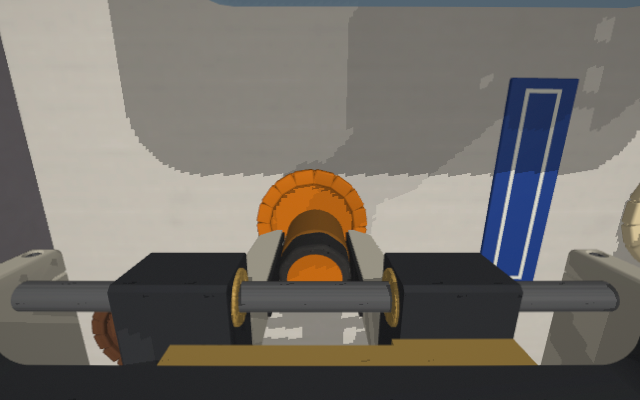

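```bash
python3 - <<'E'
from h import *
c=cam('wrist',ctrl.sense()); print(cast(c,[(312,169),(257,216),(367,216)],8).round(1))
print(cast(c,[(315,270)],82).round(1), proj(c,[[625.5,299.3,81.5]]))
E
```

```text
[[669.4 302.7   8. ]
 [635.8 341.8   8. ]
 [635.9 263.7   8. ]]
[[633.3 300.7  82. ]] [[317.87714771 284.38874019]]
```

>>> step_arm(
  motion="0.003 -0.002 0.006 0; 0 0 0.003 0; 0 0 0 0; 0 0 0 0",
)

```text
t: 13.35
eef_pos: [629.1, 302.3, 42.2]
tool_rot: [-3.142, -0.001, -0.0]
ft_force: [0.3, 0.6, -0.5]
finger_gap: 0.405
```

>>> step_arm(
  motion="0 0 0.001 0; 0 0 0.001 0; 0 0 0 0; 0 0 0 0",
)

```text
t: 13.75
eef_pos: [629.3, 302.3, 40.7]
tool_rot: [-3.141, -0.001, -0.001]
ft_force: [-1.9, -0.3, 5.7]
finger_gap: 0.402
```

>>> step_arm(
  motion="0 0 0 0; 0 0 0 0; 0 0 0 0; 0 0 0 0; 0 0 -0.02 0; 0 0 -0.04 0; 0 0 -0.04 0; -0.04 0 -0.04 0; -0.04 0 -0.02 0; 0 0 0 0",
  claw=0.065,
)

```text
t: 14.75
eef_pos: [551.2, 303.3, 199.5]
tool_rot: [-3.14, -0.004, -0.005]
ft_force: [-0.6, -0.8, 0.1]
finger_gap: 0.701
```

```bash
python3 - <<'E'
from h import *
im,c,s=snap('wrist','w8'); print(s['eef_pos'],s['tool_rot'],s['t'],s['finger_gap'])
E
```

```text
[551.21103519 303.25166117 199.54170655] [-3.13956499 -0.00430741 -0.00536892] 14.75 0.7011024086960337
```

View pics/w8.png

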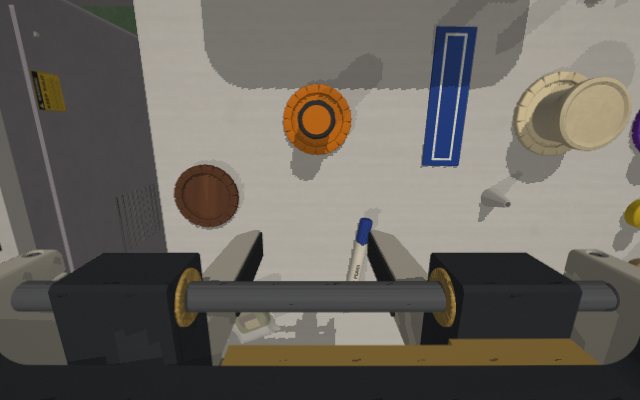

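```bash
python3 - <<'E'
from h import *
im=cv2.imread('pics/w8.png')[:,:,::-1].copy(); c=cam('wrist',ctrl.sense())
print('sticker',cast(c,[(316.5,120)],64),'dish',cast(c,[(317,119)],8))
for b in brn(im,800): print(b[0],b[1],cast(c,[b[0]],6))
print('mat',cast(c,[(437,27),(477,28),(460,166),(423,165)],3).round(1),'outl',cast(c,[(446.5,34),(467,35),(449.5,159),(432,158)],3).round(1))
E
```

```text
sticker [[629.43740899 302.53543577  64.        ]] dish [[631.54837662 301.68787595   8.        ]]
[206.2 195.3] [ 175  165   64   62 3082] [[541.53180008 436.70852446   6.        ]]
mat [[727.1 173.5   3. ]
 [726.4 130.4   3. ]
 [578.  129.6   3. ]
 [579.  174.2   3. ]] outl [[720.4 162.6   3. ]
 [719.5 140.3   3. ]
 [586.3 143.2   3. ]
 [587.4 164.3   3. ]]
```

```bash
python3 - <<'E'
from h import *
c=cam('wrist',ctrl.sense())
for z in (0,100,200): print(z,cast(c,[(135,0),(158,190),(166,245)],z).round())
S=cam('scene'); print(cast(S,[(163,183),(230,330),(280,352)],0).round())
c=cam('wrist',dict(eef_pos=np.array([445.5,108.15,176.8]),tool_rot=np.array([3.1413,-.0007,.0003])))
print(cast(c,[(546,206)],45),cast(c,[(516,196)],4),'yellow',cast(c,[(544,123)],45),cast(c,[(516,124)],4),'green',cast(c,[(558,248)],45))
E
```

```text
0 [[753. 495.   0.]
 [547. 498.   0.]
 [473. 498.   0.]]
100 [[716. 440. 100.]
 [569. 442. 100.]
 [517. 442. 100.]]
200 [[679. 385. 200.]
 [591. 387. 200.]
 [560. 386. 200.]]
[[1012.  499.    0.]
 [ 384.  569.    0.]
 [ 247.  486.    0.]]
[[ 437.35977572 -127.23106082   45.        ]] [[ 437.77312198 -124.07679755    4.        ]] yellow [[ 519.20949248 -108.39768577   45.        ]] [[ 518.34389143 -109.60863342    4.        ]] green [[ 390.8888419  -149.82791133   45.        ]]
```

```bash
python3 - <<'E'
import cv2
a=cv2.imread('pics/scene0.png')[170:400,0:320]; cv2.imwrite('pics/z3.png',cv2.resize(a,None,fx=2.4,fy=2.4,interpolation=cv2.INTER_CUBIC))
E
```

```text
(no output)
```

View pics/z3.png

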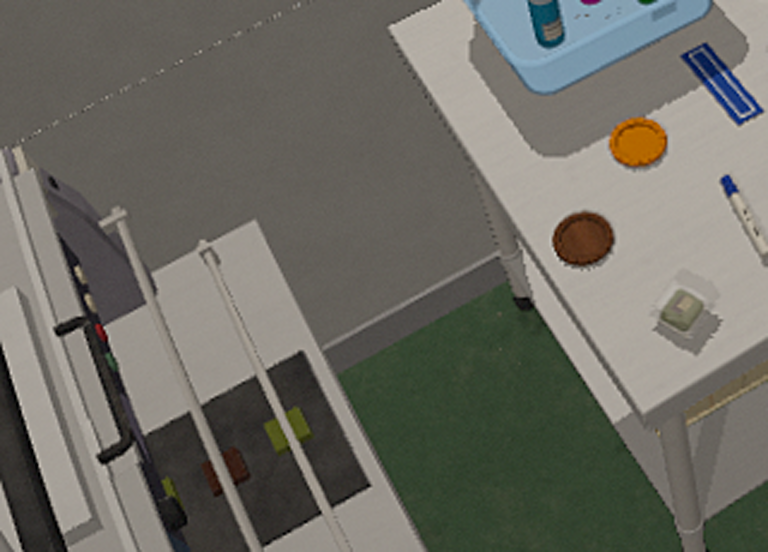

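>>> step_arm(
  motion="-0.011 0.03 0 0; -0.011 0.043 0 0; -0.011 0.043 0 0; -0.011 0.043 0 0; -0.011 0.043 0 0; -0.011 0.043 0 0; -0.011 0.043 0 0; -0.011 0.043 0 0; -0.011 0.043 0 0; -0.011 0.035 0 0",
  claw=0.05,
)

```text
t: 15.8
eef_pos: [443.9, -109.8, 194.5]
tool_rot: [3.141, -0.001, -0.001]
ft_force: [-0.1, -0.3, -0.2]
finger_gap: 0.537
```

>>> step_arm(
  motion="0 0 0 -0.143; 0 0 0 -0.143; 0 0 0 -0.143; 0 0 0 -0.143; 0 0 0 -0.143; 0 0 0 -0.143; 0 0 0 -0.143; 0 0 0 -0.143; 0 0 0 -0.143; 0 0 0 -0.143",
)

```text
t: 16.8
eef_pos: [444.5, -107.7, 194.3]
tool_rot: [-2.365, -2.066, 0.001]
ft_force: [0.1, -0.1, -0.4]
finger_gap: 0.537
```

>>> step_arm(
  motion="0 0 0 -0.141; 0 0 0 0; 0 0 0 0",
)

```text
t: 17.1
eef_pos: [444.3, -107.4, 194.7]
tool_rot: [-2.224, -2.217, 0.001]
ft_force: [-0.8, -0.3, -1.2]
finger_gap: 0.538
```

```bash
python3 - <<'E'
from h import *
im,c,s=snap('wrist','w9'); print(s['eef_pos'],s['tool_rot'],s['t'],s['finger_gap'])
E
```

```text
[ 444.3055527  -107.42182469  194.68709321] [-2.22435647e+00 -2.21721235e+00  6.32217548e-04] 17.1 0.5379984041430981
```

View pics/w9.png

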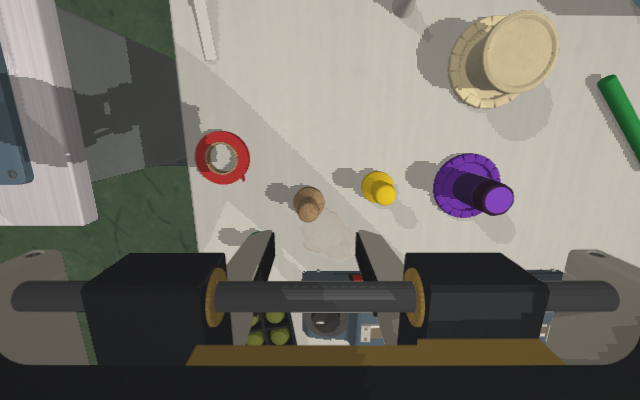

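```bash
python3 - <<'E'
from h import *
c=cam('wrist',ctrl.sense()); print(cast(c,[(309,213)],45),cast(c,[(309,198)],2),cast(c,[(384,196)],45), 'vj',cast(c,[(497,197)],68),cast(c,[(468,186)],8))
E
```

```text
[[ 438.44332458 -127.97590333   45.        ]] [[ 437.64117839 -122.0635293     2.        ]] [[ 519.03219695 -109.06135639   45.        ]] vj [[ 625.80623441 -104.60150363   68.        ]] [[ 627.95230464 -106.1122112     8.        ]]
```

>>> step_arm(
  motion="-0.019 -0.006 0 0; 0 0 0.03 0; 0 0 0.03 0; 0 0 0.03 0; 0 0 0 0; 0 0 0 0",
)

```text
t: 17.75
eef_pos: [438.1, -126.0, 105.5]
tool_rot: [-2.221, -2.22, 0.001]
ft_force: [-0.7, 0.2, 0.6]
finger_gap: 0.537
```

```bash
python3 - <<'E'
from h import *
im,c,s=snap('wrist','w10'); print(s['eef_pos'],s['tool_rot'],s['t'],s['finger_gap'])
E
```

```text
[ 438.09240596 -126.00808364  105.45841037] [-2.22104588e+00 -2.22014458e+00  5.11730662e-04] 17.75 0.5374393189875291
```

View pics/w10.png

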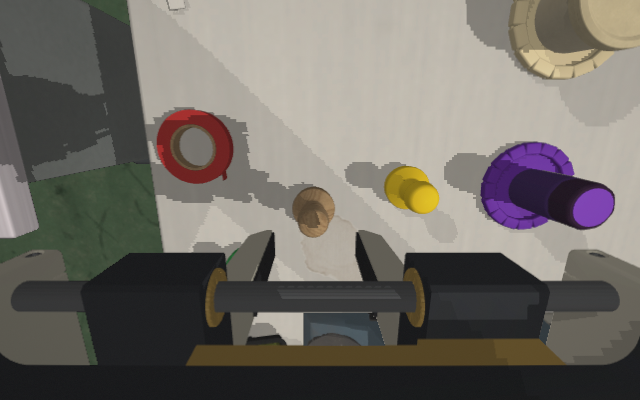

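```bash
python3 - <<'E'
from h import *
c=cam('wrist',ctrl.sense()); print(cast(c,[(314,226)],45),cast(c,[(314,205)],4))
S=cam('scene');D=cam('side');print(cast(S,[(433,202.5)],45),cast(S,[(431.5,212)],4),cast(D,[(203,304)],45),cast(D,[(206,321)],4))
E
```

```text
[[ 438.93328858 -130.2373528    45.        ]] [[ 438.88893611 -124.82171423    4.        ]]
[[ 379.23609972 -186.7012554    45.        ]] [[ 372.86903044 -183.06200145    4.        ]] [[ 375.54316567 -185.15171146   45.        ]] [[ 374.02144243 -186.46651877    4.        ]]
```

>>> step_arm(
  motion="-0.001 0 0.03 0; 0 0 0.02 0; 0 0 0.012 0; 0 0 0 0; 0 0 0 0",
)

```text
t: 18.3
eef_pos: [439.2, -127.6, 44.7]
tool_rot: [2.219, 2.221, 0.001]
ft_force: [-0.3, -0.6, -0.2]
finger_gap: 0.534
```

>>> step_arm(
  motion="0 0 0 0; 0 0 0 0; 0 0 0 0; 0 0 0 0; 0 0 0 0; 0 0 0 0",
  claw=0.01,
)

```text
t: 18.9
eef_pos: [438.3, -127.2, 44.0]
tool_rot: [2.22, 2.222, 0.0]
ft_force: [-2.0, 0.2, 6.3]
finger_gap: 0.3
```

>>> step_arm(
  motion="0 0 0 0; 0 0 0 0; 0 0 0 0",
)

```text
t: 19.2
eef_pos: [438.3, -127.1, 44.0]
tool_rot: [2.22, 2.222, 0.0]
ft_force: [-1.2, 0.5, 6.2]
finger_gap: 0.308
```

```bash
python3 - <<'E'
from h import *
im,c,s=snap('side','s11'); print(s['eef_pos'],s['ft_force'],s['finger_gap'])
a=im[200:320,180:320,::-1]; cv2.imwrite('pics/s11z.png',cv2.resize(a,None,fx=5,fy=5,interpolation=cv2.INTER_CUBIC))
im,c,s=snap('wrist','w11')
E
```

```text
[ 438.28785794 -127.13941294   43.99273234] [-1.17176761  0.50482216  6.20483675] 0.30832145443654596
```

View pics/s11z.png

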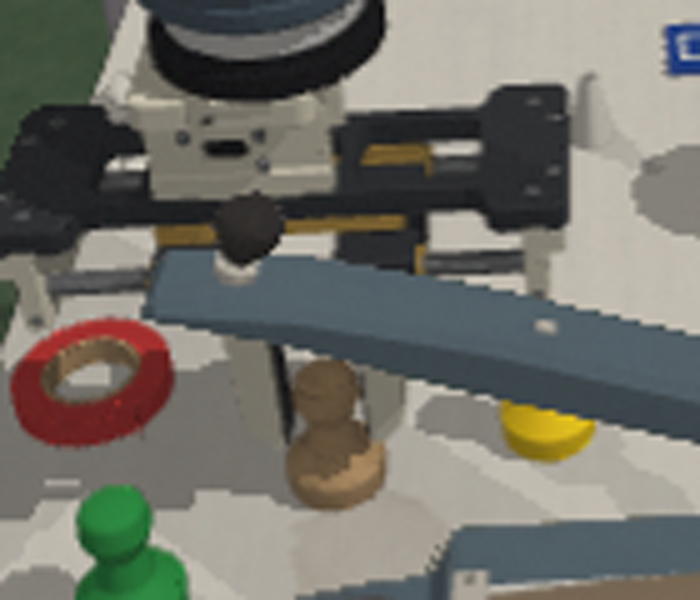

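View pics/w11.png

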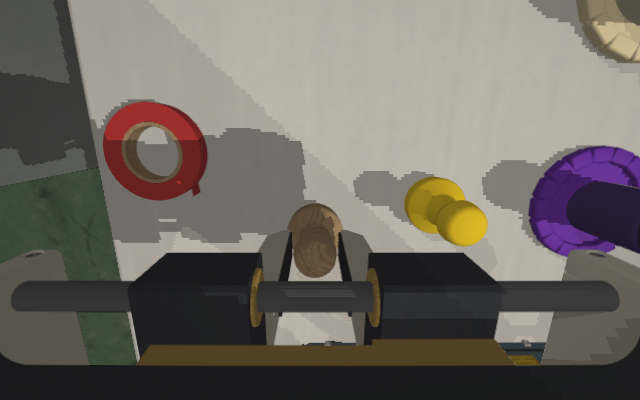

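>>> step_arm(
  motion="0 0 0 0; 0 0 0 0; 0 0 0 0; 0 0 -0.005 0; 0 0 -0.004 0; 0 0 0 0; 0 0 0 0",
  claw=0.045,
)

```text
t: 20.0
eef_pos: [438.3, -127.1, 52.6]
tool_rot: [2.22, 2.222, 0.0]
ft_force: [-0.6, 0.1, -0.1]
finger_gap: 0.485
```

>>> step_arm(
  motion="0 0 0 0; 0 0 0 0; 0 0 0 0; 0 0 0 0; 0 0 0 0; 0 0 0 0; 0 0 0 0",
  claw=0.01,
)

```text
t: 20.7
eef_pos: [438.1, -127.0, 52.3]
tool_rot: [-2.22, -2.222, 0.0]
ft_force: [0.4, 0.1, -0.5]
finger_gap: 0.271
```

```bash
python3 - <<'E'
from h import *
im,c,s=snap('side','s12'); print(s['eef_pos'],s['ft_force'],s['finger_gap'])
a=im[200:320,180:320,::-1]; cv2.imwrite('pics/s12z.png',cv2.resize(a,None,fx=5,fy=5,interpolation=cv2.INTER_CUBIC))
E
```

```text
[ 438.08219641 -126.96644559   52.32279809] [ 0.36636125  0.1255404  -0.49442845] 0.27119942589777835
```

View pics/s12z.png

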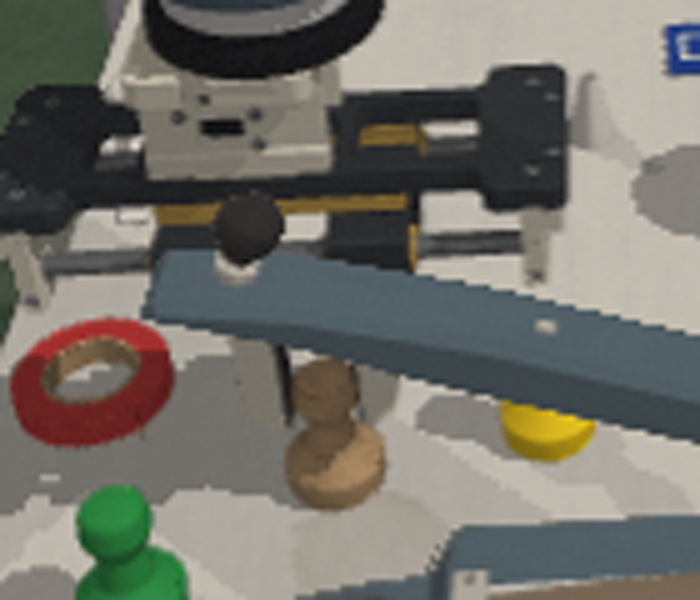

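>>> step_arm(
  motion="0 0 -0.01 0; 0 0 -0.02 0; 0 0 -0.03 0; 0 0 -0.03 0; 0 0 0 0; 0 0 0 0",
)

```text
t: 21.35
eef_pos: [438.5, -127.2, 143.3]
tool_rot: [2.219, 2.221, 0.001]
ft_force: [-0.1, 0.9, -0.7]
finger_gap: 0.273
```

```bash
python3 - <<'E'
from h import *
im,c,s=snap('wrist','w13'); print(s['eef_pos'],s['ft_force'],s['finger_gap'])
im,c,s=snap('side','s13'); 
a=im[170:310,150:320,::-1]; cv2.imwrite('pics/s13z.png',cv2.resize(a,None,fx=4,fy=4,interpolation=cv2.INTER_CUBIC))
E
```

```text
[ 438.4807269  -127.18864961  143.29407069] [-0.09821373  0.88871358 -0.69237556] 0.27292701148101295
```

View pics/w13.png

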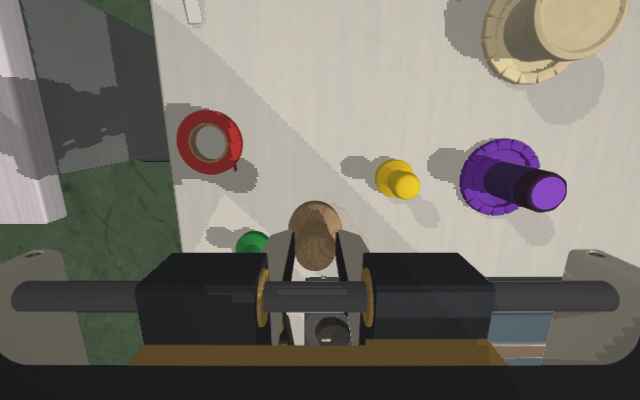

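View pics/s13z.png

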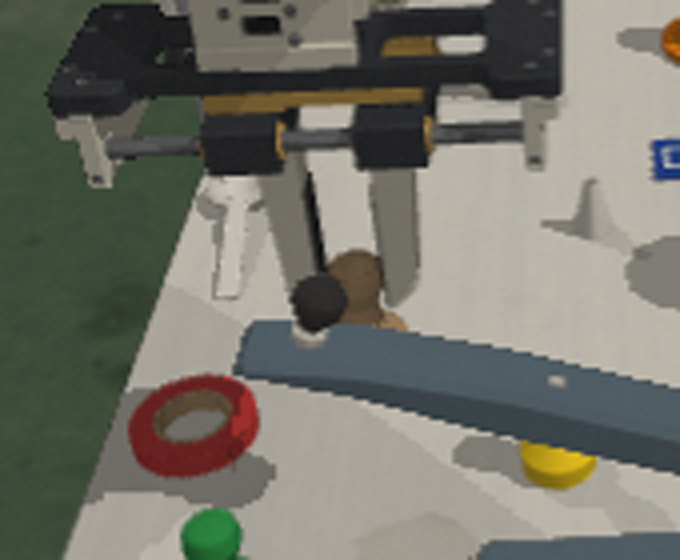

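>>> step_arm(
  motion="0.02 0.004 0 0; 0.035 0.007 0 0; 0.04 0.007 0 0; 0.04 0.007 0 0; 0.04 0.007 0 0; 0.04 0.007 0 0; 0.04 0.007 0 0; 0.04 0.007 0 0; 0.04 0.007 0 0; 0.04 0.007 0 0",
)

```text
t: 22.45
eef_pos: [503.8, 249.6, 140.7]
tool_rot: [-2.219, -2.222, 0.004]
ft_force: [1.2, 0.5, -0.2]
finger_gap: 0.274
```

>>> step_arm(
  motion="0.04 0.007 0 0; 0.04 0.007 0 0; 0.04 0.007 0 0; 0.035 0.007 0 0; 0.02 0.004 0 0; 0 0 0 0; 0 0 0 0",
)

```text
t: 23.15
eef_pos: [535.6, 422.6, 140.3]
tool_rot: [-2.219, -2.223, 0.006]
ft_force: [0.1, -1.0, -0.4]
finger_gap: 0.268
```

```bash
python3 - <<'E'
from h import *
im,c,s=snap('wrist','w14'); print(s['eef_pos'],s['tool_rot'],s['t'],s['finger_gap'])
for b in brn(im,800): print(b[0],b[1],cast(c,[b[0]],6))
E
```

```text
[535.56483841 422.55463803 140.32740533] [-2.21890935 -2.22318662  0.00576167] 23.15 0.2683586565705102
[317.7 177.2] [ 279  143   78   71 4043] [[538.66736853 443.81183875   6.        ]]
```

View pics/w14.png

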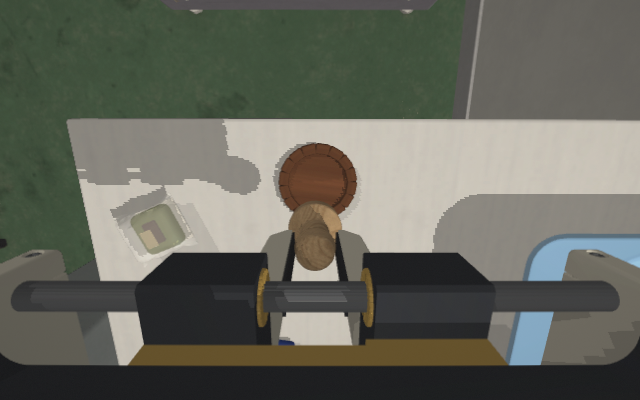

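```bash
python3 - <<'E'
from h import *
c=cam('wrist',ctrl.sense()); print(cast(c,[(318,143),(279,182),(357,182)],8))
E
```

```text
[[539.11446036 476.95755414   8.        ]
 [500.3260993  438.62526622   8.        ]
 [578.22456916 438.77966538   8.        ]]
```

>>> step_arm(
  motion="0.014 0.004 0 0; 0 0 0.03 0; 0 0 0.03 0; 0 0 0.015 0; 0 0 0 0; 0 0 0 0",
)

```text
t: 23.8
eef_pos: [541.0, 436.6, 68.0]
tool_rot: [2.221, 2.222, 0.0]
ft_force: [-0.4, -0.5, 0.4]
finger_gap: 0.267
```

```bash
python3 - <<'E'
from h import *
im,c,s=snap('wrist','w15'); print(s['eef_pos'],s['tool_rot'],s['t'],s['finger_gap'])
im,c,s=snap('scene','c15')
a=im[200:310,190:330,::-1]; cv2.imwrite('pics/c15z.png',cv2.resize(a,None,fx=5,fy=5,interpolation=cv2.INTER_CUBIC))
E
```

```text
[541.04095146 436.60493542  68.04668047] [2.22115449e+00 2.22151067e+00 4.81209772e-04] 23.8 0.2667028569146147
```

View pics/w15.png

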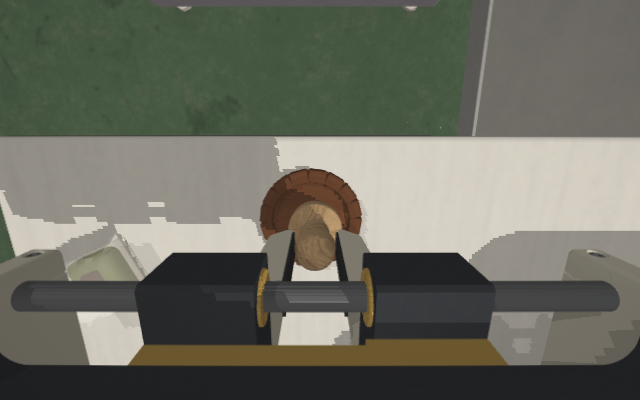

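View pics/c15z.png

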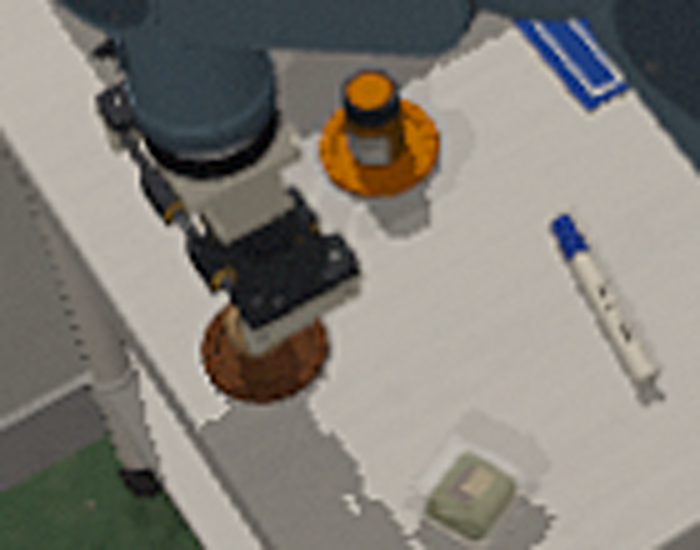

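```bash
python3 - <<'E'
from h import *
c=cam('wrist',ctrl.sense()); print(cast(c,[(311,168),(261,210),(361,210)],8), 'stamp foot front',cast(c,[(316,200)],17),'knob',cast(c,[(316,240)],61))
E
```

```text
[[539.67872535 478.98386056   8.        ]
 [501.32176128 446.67826021   8.        ]
 [577.9326361  446.69523564   8.        ]] stamp foot front [[543.34885192 456.95309466  17.        ]] knob [[543.05766725 444.01109586  61.        ]]
```

>>> step_arm(
  motion="0.001 -0.003 0.005 0; 0 0 0.004 0; 0 0 0 0; 0 0 0 0",
)

```text
t: 24.3
eef_pos: [537.4, 438.1, 58.3]
tool_rot: [-2.22, -2.223, 0.0]
ft_force: [0.7, 0.5, 0.2]
finger_gap: 0.271
```

>>> step_arm(
  motion="0 0 0.001 0; 0 0 0.001 0; 0 0 0 0; 0 0 0 0",
)

```text
t: 24.7
eef_pos: [537.6, 438.1, 56.3]
tool_rot: [-2.22, -2.223, 0.0]
ft_force: [0.5, -0.3, 0.4]
finger_gap: 0.267
```

>>> step_arm(
  motion="0 0 0.001 0; 0 0 0 0; 0 0 0 0",
)

```text
t: 25.0
eef_pos: [537.7, 438.3, 56.2]
tool_rot: [2.22, 2.223, 0.001]
ft_force: [-0.8, -0.7, 5.8]
finger_gap: 0.27
```

Contact. Release, rise, back off for a check.

>>> step_arm(
  motion="0 0 0 0; 0 0 0 0; 0 0 0 0; 0 0 0 0; 0 0 -0.02 0; 0 0 -0.04 0; 0 0 -0.04 0; -0.04 0 -0.04 0; -0.04 0 0 0; 0 0 0 0",
  claw=0.055,
)

```text
t: 26.0
eef_pos: [538.5, 359.1, 192.4]
tool_rot: [2.222, 2.218, 0.001]
ft_force: [-0.1, 0.2, 0.6]
finger_gap: 0.593
```

```bash
python3 - <<'E'
from h import *
im,c,s=snap('wrist','w16'); print(s['eef_pos'],s['tool_rot'],s['t'],s['finger_gap'])
E
```

```text
[538.47532212 359.13776412 192.43217607] [2.22201796e+00 2.21757922e+00 1.28775984e-03] 26.0 0.5926238964208694
```

View pics/w16.png

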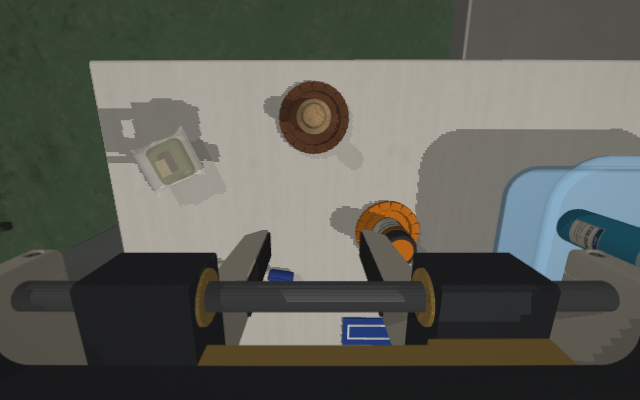

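>>> step_arm(
  motion="-0.03 -0.03 0 0; -0.04 -0.04 0 0; -0.04 -0.04 0 0; 0 -0.025 0 0.143; 0 0 0 0.143; 0 0 0 0.143; 0 0 0 0.143; 0 0 0 0.143; 0 0 0 0.143; 0 0 0 0.143",
  claw=0.05,
)

```text
t: 27.05
eef_pos: [411.8, 262.8, 190.1]
tool_rot: [-3.016, -0.876, 0.002]
ft_force: [-0.3, 0.1, 0.2]
finger_gap: 0.539
```

>>> step_arm(
  motion="0 0 0 0.143; 0 0 0 0.143; 0 0 0 0.143; 0 0 0 0.141; 0 0 0 0.13; 0 0 0 0; 0 0 0 0",
)

```text
t: 27.75
eef_pos: [411.8, 262.5, 190.3]
tool_rot: [3.135, -0.196, -0.001]
ft_force: [-0.2, -0.2, 0.4]
finger_gap: 0.539
```

```bash
python3 - <<'E'
from h import *
im,c,s=snap('wrist','w17'); print(s['eef_pos'],s['tool_rot'],s['t'],s['finger_gap'])
E
```

```text
[411.82582252 262.48751424 190.25029261] [ 3.13537713e+00 -1.96385678e-01 -1.36798601e-03] 27.75 0.5393764064057975
```

View pics/w17.png

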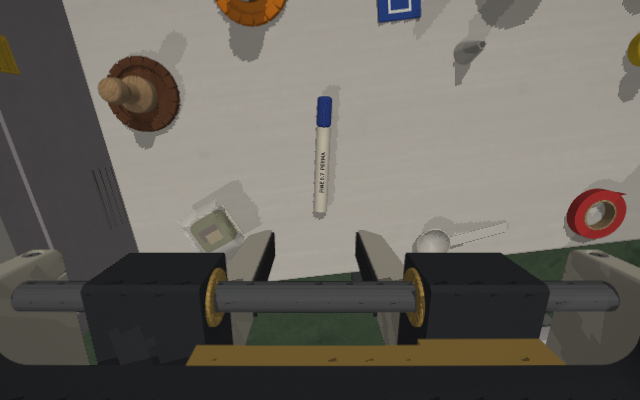

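```bash
python3 - <<'E'
from h import *
s=ctrl.sense(); c=cam('wrist',s); P=cast(c,[(324.7,96.5),(319.7,217)],9); print(P, np.linalg.norm(P[0]-P[1]))
d=P[0]-P[1]; print('yaw',np.arctan2(d[1],d[0]),'mid',P.mean(0))
Rt=R.from_rotvec(s['tool_rot']).as_matrix(); print('toolyaw',np.arctan2(Rt[1,0],Rt[0,0]))
print('mid in tool',Rt.T@(P.mean(0)-s['eef_pos']))
im=cv2.imread('pics/w17.png')[80:230,280:370]; cv2.imwrite('pics/w17z.png',cv2.resize(im,None,fx=4,fy=4,interpolation=cv2.INTER_CUBIC))
E
```

```text
[[511.01962195 240.04415106   9.        ]
 [375.257672   261.96689538   9.        ]] 137.52059399512137
yaw -0.16009730126666796 mid [443.13864698 251.00552322   9.        ]
toolyaw -0.1255945273900646
mid in tool [ 32.56421874   7.34020777 181.34749609]
```

View pics/w17z.png

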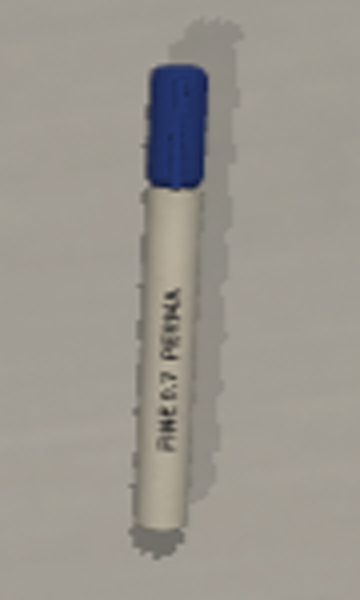

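```bash
python3 - <<'E'
from h import *
s=ctrl.sense(); c=cam('wrist',s); 
for h in (9,14):
  P=cast(c,[(324.7,96.3),(319.8,211.5)],h); print(P, np.linalg.norm(P[0]-P[1]))
  d=P[0]-P[1]; print('yaw',np.arctan2(d[1],d[0]),'mid',P.mean(0))
  Rt=R.from_rotvec(s['tool_rot']).as_matrix(); print('mid in tool',Rt.T@(P.mean(0)-s['eef_pos']))
E
```

```text
[[511.22341073 240.02035434   9.        ]
 [382.13731585 261.01234465   9.        ]] 130.7818165857967
yaw -0.16120888726617533 mid [446.68036329 250.51634949   9.        ]
mid in tool [ 36.13931359   7.38187698 181.34508143]
[[510.80257069 240.24023279  14.        ]
 [383.66355784 260.91558848  14.        ]] 128.80915698478307
yaw -0.1612088872661756 mid [447.23306427 250.57791063  14.        ]
mid in tool [ 36.6765676    7.2519903  176.34470587]
```

>>> step_arm(
  motion="0.036 0.007 0.03 0; 0 0 0.04 0.035; 0 0 0.03 0; 0 0 0 0; 0 0 0 0",
)

```text
t: 28.3
eef_pos: [446.8, 250.5, 90.9]
tool_rot: [3.131, -0.255, -0.002]
ft_force: [-0.5, 0.9, 0.3]
finger_gap: 0.538
```

```bash
python3 - <<'E'
from h import *
im,c,s=snap('wrist','w18'); print(s['eef_pos'],s['tool_rot'],s['t'],s['finger_gap'])
E
```

```text
[446.75651515 250.48022234  90.85104211] [ 3.13087402e+00 -2.55305393e-01 -1.54505022e-03] 28.3 0.5382134104267298
```

View pics/w18.png

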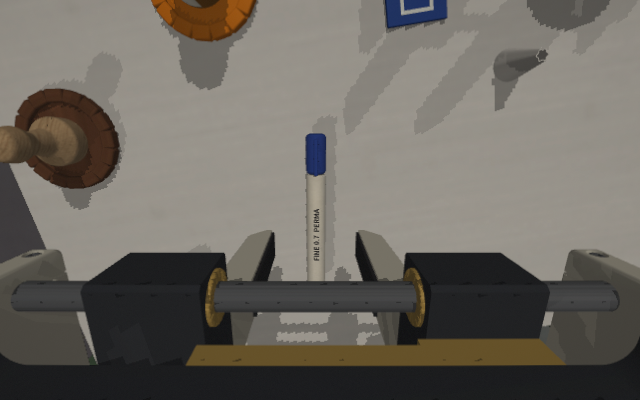

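```bash
python3 - <<'E'
from h import *
s=ctrl.sense(); c=cam('wrist',s); P=cast(c,[(315.8,134),(317,270)],9); Rt=R.from_rotvec(s['tool_rot']).as_matrix(); print((P-s['eef_pos'])@Rt)
E
```

```text
[[ 64.55118986  -0.30493677  83.04475886]
 [-53.8979367    0.9479404   82.8690477 ]]
```

>>> step_arm(
  motion="0 0 0.03 0; 0 0 0.03 0; 0 0 0.01 0; 0 0 0 0; 0 0 0 0",
)

```text
t: 28.85
eef_pos: [448.0, 250.8, 22.3]
tool_rot: [-3.13, 0.257, -0.004]
ft_force: [0.5, 0.1, 0.5]
finger_gap: 0.541
```

>>> step_arm(
  motion="0 0 0 0; 0 0 0 0; 0 0 0 0; 0 0 0 0; 0 0 0 0; 0 0 0 0; 0 0 0 0; 0 0 0 0",
  claw=0.005,
)

```text
t: 29.65
eef_pos: [446.9, 250.3, 20.9]
tool_rot: [-3.131, 0.258, -0.0]
ft_force: [-0.6, -1.4, 4.5]
finger_gap: 0.156
```

>>> step_arm(
  motion="0 0 -0.02 0; 0 0 -0.03 0; 0.02 0.005 -0.04 0; 0.03 0.01 0 0; 0.03 0.01 0 0; 0.03 0.015 0 -0.07; 0.03 0.02 0 -0.08; 0.015 0.005 0 0; 0 0 0 0; 0 0 0 0",
)

```text
t: 30.65
eef_pos: [590.8, 165.0, 110.0]
tool_rot: [-3.141, 0.023, 0.003]
ft_force: [-0.7, 1.4, -0.9]
finger_gap: 0.156
```

```bash
python3 - <<'E'
from h import *
im,c,s=snap('wrist','w19'); print(s['eef_pos'],s['tool_rot'],s['t'],s['finger_gap'])
E
```

```text
[590.81472    165.0418942  109.97764852] [-3.14135154e+00  2.34363670e-02  3.00831373e-03] 30.65 0.1559434685885494
```

View pics/w19.png

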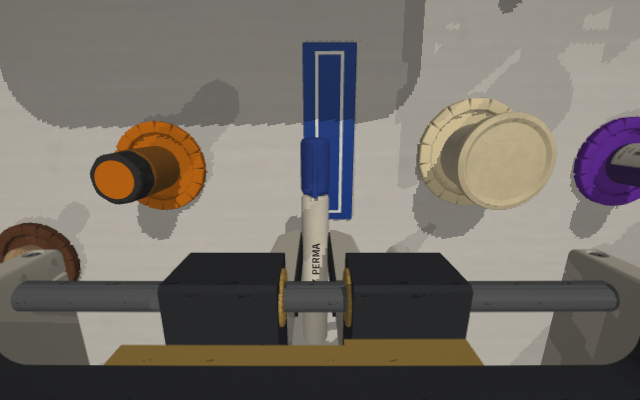

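```bash
python3 - <<'E'
import cv2
im=cv2.imread('pics/w19.png')[35:230,270:380]; cv2.imwrite('pics/w19z.png',cv2.resize(im,None,fx=3,fy=3,interpolation=cv2.INTER_CUBIC))
E
```

```text
(no output)
```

View pics/w19z.png

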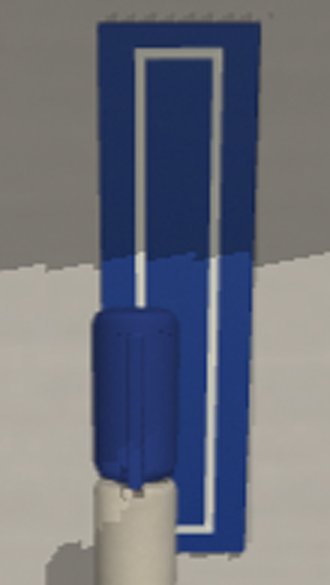

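```bash
python3 - <<'E'
from h import *
s=dict(eef_pos=np.array([590.815,165.042,109.978]),tool_rot=np.array([-3.14135,.023437,.003008])); c=cam('wrist',s); Rt=R.from_rotvec(s['tool_rot']).as_matrix()
def t(P): return ((P-s['eef_pos'])@Rt).round(1)
px=lambda L:[(a/3+270-.33,b/3+35-.33) for a,b in L]
M=cast(c,px([(98,22),(261,24),(246,553),(101,310)]),3); O=cast(c,px([(135,48),(223,48),(213,530),(136,305)]),3)
print('mat',M.round(1),t(M)); print('outl',O.round(1),t(O))
Q=cast(c,px([(136.5,309),(135,490)]),98); print('pen',Q,t(Q)); 
print(np.arctan2(Rt[1,0],Rt[0,0]),Rt[:,2])
E
```

```text
mat [[727.  174.1   3. ]
 [725.9 130.3   3. ]
 [576.3 131.6   3. ]
 [651.3 175.2   3. ]] [[136.2 -11.1 106.7]
 [135.8  32.7 106.7]
 [-13.8  33.7 107. ]
 [ 60.6 -11.  106.9]]
outl [[720.5 164.3   3. ]
 [720.2 140.5   3. ]
 [584.  142.    3. ]
 [652.6 165.    3. ]] [[129.9  -1.2 106.7]
 [129.9  22.6 106.7]
 [ -6.3  23.2 107. ]
 [ 62.   -0.8 106.9]]
pen [[655.73533337 164.94612571  98.        ]
 [621.5100873  165.71419912  98.        ]] [[64.9 -0.9 11.9]
 [30.7 -1.1 11.9]]
-0.01492119963657976 [-1.91384450e-03  1.68068277e-04 -9.99998154e-01]
```

>>> step_arm(
  motion="0.02 0.004 0 -0.006; 0.022 0.004 0 0; 0.0195 0.004 0 0; 0 0 0.03 0; 0 0 0.025 0; 0 0 0.01 0; 0 0 0 0; 0 0 0 0",
)

```text
t: 31.5
eef_pos: [653.1, 153.0, 46.7]
tool_rot: [-3.141, 0.012, -0.001]
ft_force: [0.2, 0.4, -0.4]
finger_gap: 0.161
```

```bash
python3 - <<'E'
from h import *
im,c,s=snap('wrist','w20'); print(s['eef_pos'],s['tool_rot'],s['t'],s['finger_gap'])
im=im[:,:,::-1][95:290,270:380]; cv2.imwrite('pics/w20z.png',cv2.resize(im,None,fx=3,fy=3,interpolation=cv2.INTER_CUBIC))
E
```

```text
[653.13516073 152.96934904  46.6667765 ] [-3.14145242e+00  1.16681949e-02 -1.34401913e-03] 31.5 0.16057056024658162
```

View pics/w20z.png

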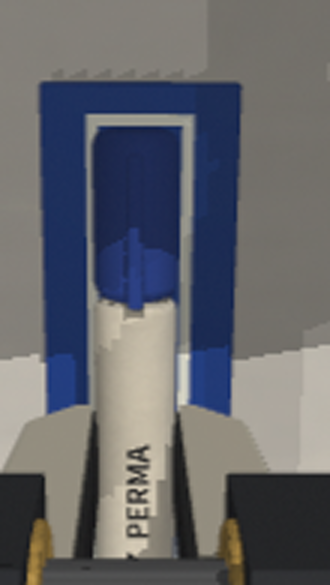

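```bash
python3 - <<'E'
from h import *
s=dict(eef_pos=np.array([653.135,152.969,46.667]),tool_rot=np.array([-3.141452,.011668,-.001344])); c=cam('wrist',s); Rt=R.from_rotvec(s['tool_rot']).as_matrix()
def t(P): return ((P-s['eef_pos'])@Rt).round(1)
px=lambda L:[(a/3+270-.33,b/3+95-.33) for a,b in L]
M=cast(c,px([(40,84),(241,84),(230,412),(48,412)]),3); O=cast(c,px([(86,115),(194,115)]),3)
print('mat',t(M)); print('outl',t(O))
Q=cast(c,px([(137,128),(135.5,330),(134.5,412)]),34.7); print('pen',t(Q))
Q=cast(c,px([(137,128),(135.5,330),(134.5,412)]),42); print('pen top',t(Q),Rt[:,0]); 
E
```

```text
mat [[ 73.1 -21.7  43.7]
 [ 73.1  21.8  43.7]
 [ -2.5  21.6  43.7]
 [ -2.5 -21.9  43.7]]
outl [[ 66.6 -11.8  43.7]
 [ 66.6  11.7  43.7]]
pen [[65.1 -0.8 12. ]
 [26.7 -1.  12. ]
 [ 9.7 -1.2 12. ]]
pen top [[65.4 -0.8  4.7]
 [28.7 -1.   4.7]
 [12.5 -1.2  4.7]] [ 9.99972044e-01 -7.42835900e-03  8.55202456e-04]
```

>>> step_arm(
  motion="-0.0017 0.001 0 -0.003; 0 0 0.01 0; 0 0 0.008 0; 0 0 0 0; 0 0 0 0; 0 0 0 0",
)

```text
t: 32.15
eef_pos: [651.5, 151.3, 27.7]
tool_rot: [-3.142, 0.008, -0.0]
ft_force: [0.6, -0.5, -0.8]
finger_gap: 0.157
```

```bash
python3 - <<'E'
from h import *
im,c,s=snap('wrist','w21'); print(s['eef_pos'],s['tool_rot'],s['t'],s['finger_gap'])
im=im[:,:,::-1][95:290,250:390]; cv2.imwrite('pics/w21z.png',cv2.resize(im,None,fx=4,fy=3,interpolation=cv2.INTER_CUBIC))
E
```

```text
[651.5089749  151.31532113  27.69558756] [-3.14156976e+00  8.31172692e-03 -7.39026213e-05] 32.15 0.15679062916773437
```

View pics/w21z.png

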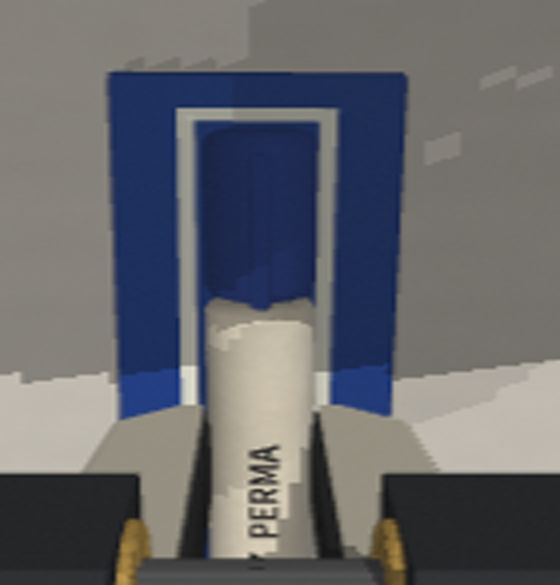

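```bash
python3 - <<'E'
from h import *
s=dict(eef_pos=np.array([651.509,151.315,27.696]),tool_rot=np.array([-3.14157,.0083117,-.000074])); c=cam('wrist',s); Rt=R.from_rotvec(s['tool_rot']).as_matrix()
def t(P): return ((P-s['eef_pos'])@Rt).round(1)
px=lambda L:[(a/4+250-.4,b/3+95-.33) for a,b in L]
print('mat',t(cast(c,px([(108,72),(407,72),(390,415),(121,415)]),3))); print('outl in',t(cast(c,px([(196,122),(321,122)]),3)))
print('pen',t(cast(c,px([(260,128),(259,330),(259,400)]),15.7)))
E
```

```text
mat [[ 75.2 -23.4  24.7]
 [ 75.3  20.3  24.7]
 [  4.1  19.9  24.7]
 [  4.1 -23.6  24.7]]
outl in [[ 65.7 -10.7  24.7]
 [ 65.8   7.8  24.7]]
pen [[65.1 -1.2 12. ]
 [26.7 -1.3 12. ]
 [12.2 -1.3 12. ]]
```

>>> step_arm(
  motion="0 -0.0003 0.001 -0.003; 0 0 0.001 0; 0 0 0 0; 0 0 0 0",
)

```text
t: 32.6
eef_pos: [651.3, 151.6, 25.7]
tool_rot: [-3.142, 0.004, 0.0]
ft_force: [0.1, 0.0, -0.2]
finger_gap: 0.157
```

>>> step_arm(
  motion="0 0 0.001 0; 0 0 0 0; 0 0 0 0",
)

```text
t: 32.9
eef_pos: [651.3, 151.7, 24.7]
tool_rot: [-3.142, 0.004, 0.0]
ft_force: [0.3, 0.3, 0.2]
finger_gap: 0.156
```

>>> step_arm(
  motion="0 0 0.001 0; 0 0 0 0; 0 0 0 0",
)

```text
t: 33.2
eef_pos: [651.5, 151.7, 23.9]
tool_rot: [-3.142, 0.003, -0.0]
ft_force: [-1.2, -0.6, 2.0]
finger_gap: 0.156
```

```bash
python3 - <<'E'
from h import *
im,c,s=snap('wrist','w22'); print(s['eef_pos'],s['tool_rot'],s['t'],s['ft_force'])
im=im[:,:,::-1][95:290,250:390]; cv2.imwrite('pics/w22z.png',cv2.resize(im,None,fx=4,fy=3,interpolation=cv2.INTER_CUBIC))
E
```

```text
[651.47045518 151.67710656  23.91882121] [-3.14154970e+00  3.49241997e-03 -4.45248111e-04] 33.2 [-1.24623996 -0.55984165  2.02585857]
```

View pics/w22z.png

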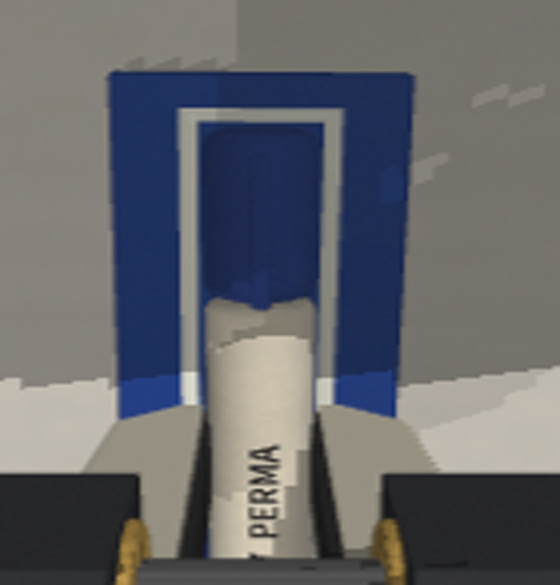

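>>> step_arm(
  motion="0 0 0 0; 0 0 0 0; 0 0 0 0; 0 0 0 0; 0 0 -0.01 0; 0 0 -0.03 0; 0 0 -0.04 0; -0.03 0 -0.04 0; -0.04 0 -0.03 0; 0 0 0 0",
  claw=0.04,
)

```text
t: 34.25
eef_pos: [580.1, 152.6, 179.8]
tool_rot: [-3.141, 0.002, -0.01]
ft_force: [1.0, -0.5, -0.5]
finger_gap: 0.43
```

>>> step_arm(
  motion="-0.04 0 -0.03 0; -0.04 0 -0.03 0; -0.02 0 -0.02 0; 0 0 0 0; 0 0 0 0; 0 0 0 0",
)

```text
t: 34.85
eef_pos: [482.0, 151.8, 252.5]
tool_rot: [3.141, -0.004, -0.002]
ft_force: [-0.4, 0.5, 0.7]
finger_gap: 0.429
```

```bash
python3 - <<'E'
from h import *
im,c,s=snap('wrist','w23'); print(s['eef_pos'],s['tool_rot'],s['t'],s['ft_force'])
z=im[:,:,::-1][60:200,270:380]; cv2.imwrite('pics/w23z.png',cv2.resize(z,None,fx=4,fy=4,interpolation=cv2.INTER_CUBIC))
show(im,c,(68,64,49,8,3))
im,c,s=snap('scene','c23')
z=im[140:300,200:460,::-1]; cv2.imwrite('pics/c23z.png',cv2.resize(z,None,fx=3,fy=3,interpolation=cv2.INTER_CUBIC))
im,c,s=snap('side','s23')
E
```

```text
[481.98888354 151.84714783 252.49196467] [ 3.14142596e+00 -3.97356766e-03 -2.07335149e-03] 34.85 [-0.4218607   0.50704259  0.70139531]
vio [512.8  64.9] [487, 30, 61, 68, 2134] [(68, [615.3, -59.6]), (64, [616.1, -62.2]), (49, [618.8, -71.7]), (8, [626.3, -97.7]), (3, [627.2, -100.9])]
vio [560.4  53.1] [547, 39, 28, 29, 616] [(68, [627.0, -108.6]), (64, [627.9, -111.7]), (49, [631.1, -123.4]), (8, [640.1, -155.4]), (3, [641.2, -159.3])]
ora [203.7  65. ] [167, 30, 60, 66, 1662] [(68, [615.6, 271.2]), (64, [616.3, 272.6]), (49, [619.0, 277.9]), (8, [626.6, 292.4]), (3, [627.5, 294.2])]
ora [173.1  52.5] [161, 39, 25, 28, 551] [(68, [627.9, 302.4]), (64, [628.8, 304.2]), (49, [632.1, 310.9]), (8, [641.1, 329.3]), (3, [642.2, 331.5])]
brn [204.   42.9] [176, 29, 52, 45, 357] [(68, [636.9, 268.8]), (64, [637.9, 270.1]), (49, [641.6, 275.3]), (8, [651.8, 289.5]), (3, [653.0, 291.3])]
brn [172.3  52.8] [160, 38, 27, 30, 319] [(68, [627.6, 303.3]), (64, [628.5, 305.1]), (49, [631.8, 311.9]), (8, [640.8, 330.3]), (3, [641.9, 332.5])]
brn [187.1  81.7] [166, 67, 47, 28, 321] [(68, [599.0, 290.9]), (64, [599.5, 292.5]), (49, [601.5, 298.7]), (8, [607.0, 315.6]), (3, [607.7, 317.7])]
brn [212.9  86. ] [192, 72, 35, 25, 167] [(68, [594.5, 263.3]), (64, [595.0, 264.6]), (49, [596.8, 269.6]), (8, [601.7, 283.1]), (3, [602.4, 284.7])]
brn [107.4 135.9] [74, 108, 60, 58, 1774] [(68, [542.0, 388.3]), (64, [541.8, 391.1]), (49, [541.3, 401.7]), (8, [539.8, 430.5]), (3, [539.6, 434.0])]
blu [314.9  55.4] [297, 0, 35, 107, 1457] [(68, [624.6, 152.3]), (64, [625.4, 152.3]), (49, [628.6, 152.3]), (8, [637.2, 152.3]), (3, [638.3, 152.2])]
blu [314.5   4.3] [308, 0, 14, 11, 134] [(68, [672.2, 152.7]), (64, [673.6, 152.7]), (49, [678.9, 152.7]), (8, [693.4, 152.6]), (3, [695.1, 152.6])]
```

View pics/w23.png

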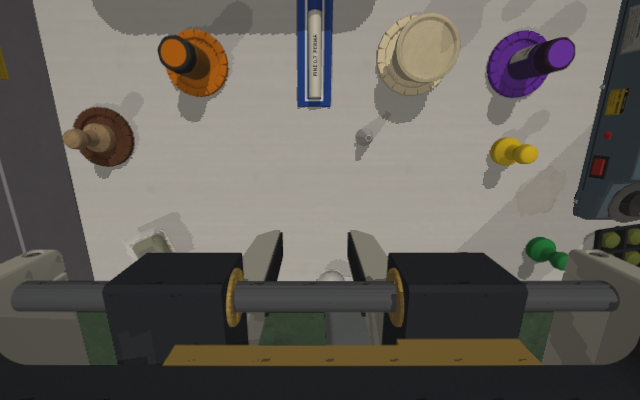

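View pics/w23z.png

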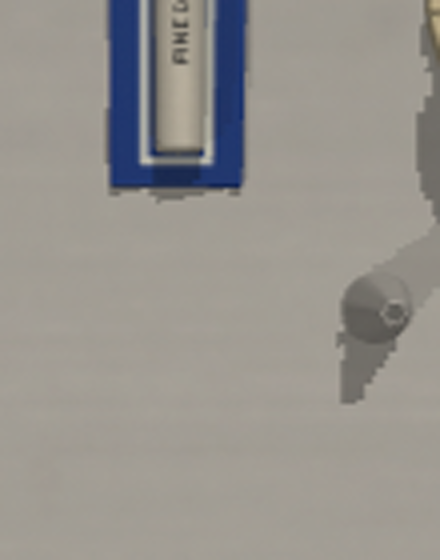

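View pics/s23.png

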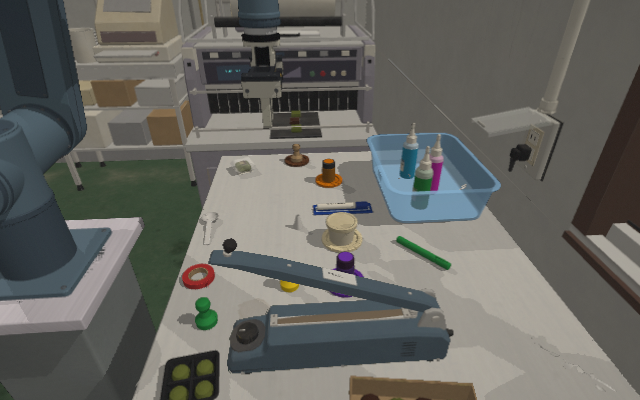

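View pics/c23z.png

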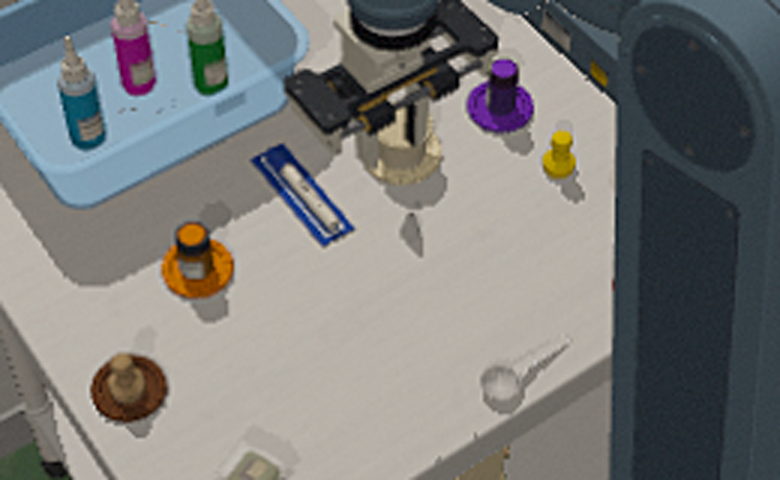

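>>> step_arm(
  motion="-0.04 0 0 0; -0.04 0 0 0; 0 0 0 0; 0 0 0 0; 0 0 0 0",
)

```text
t: 35.5
eef_pos: [402.6, 152.1, 253.7]
tool_rot: [3.142, -0.004, 0.001]
ft_force: [0.8, 0.6, -0.1]
finger_gap: 0.43
```

```bash
python3 - <<'E'
from h import *
im,c,s=snap('wrist','w24'); print(s['eef_pos'],s['tool_rot'],s['t'],s['ft_force'])
z=im[:,:,::-1][0:150,270:380]; cv2.imwrite('pics/w24z.png',cv2.resize(z,None,fx=4,fy=4,interpolation=cv2.INTER_CUBIC))
E
```

```text
[402.57509063 152.14557748 253.70133371] [ 3.14155725e+00 -3.82950340e-03  1.03776385e-03] 35.5 [ 0.75127935  0.62162979 -0.06198988]
```

View pics/w24z.png

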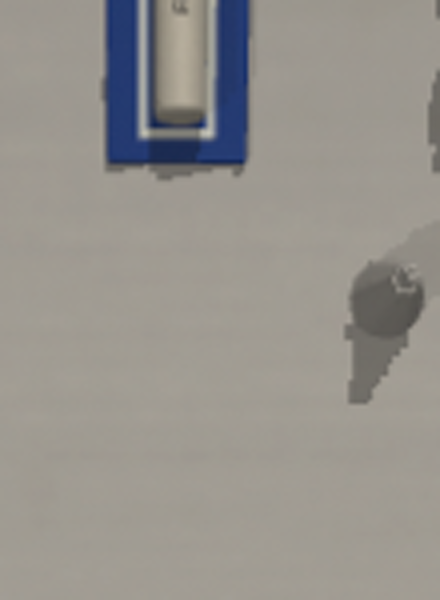

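>>> step_arm(
  motion="0.04 0 0 0; 0.04 0 0 0; 0.04 0 0 0; 0.04 0 0 0; 0 0 0 0; 0 0 0 0; 0 0 0 0",
)

```text
t: 36.25
eef_pos: [560.8, 151.9, 253.2]
tool_rot: [3.142, -0.004, -0.002]
ft_force: [0.0, 1.2, 0.6]
finger_gap: 0.426
```

```bash
python3 - <<'E'
from h import *
im,c,s=snap('wrist','w25'); print(s['eef_pos'],s['tool_rot'],s['t'],s['ft_force'])
z=im[:,:,::-1][40:190,260:370]; cv2.imwrite('pics/w25z.png',cv2.resize(z,None,fx=4,fy=4,interpolation=cv2.INTER_CUBIC))
E
```

```text
[560.77720321 151.85147897 253.22688848] [ 3.14157573e+00 -3.54421986e-03 -2.27190663e-03] 36.25 [0.02458645 1.21178117 0.60992719]
```

View pics/w25z.png

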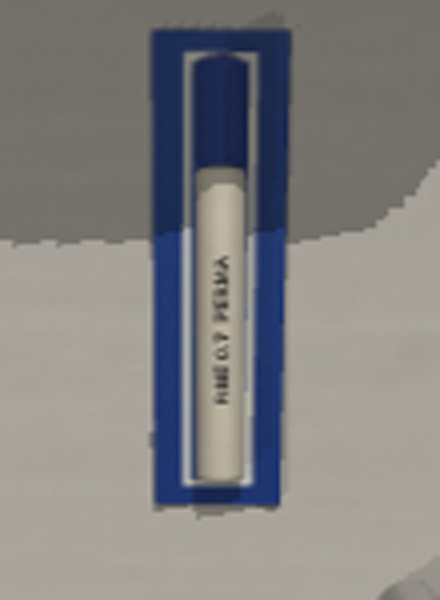

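```bash
python3 - <<'E'
from h import *
s=ctrl.sense(); c=cam('wrist',s)
px=lambda L:[(a/4+260-.4,b/4+40-.4) for a,b in L]
print('mat',cast(c,px([(151,30),(291,30),(280,506),(153,506)]),3).round(1)); print('outl',cast(c,px([(183,50),(259,51),(253,487),(183,487)]),3).round(1))
print('pen',cast(c,px([(220.5,52),(219.5,481)]),12).round(1),cast(c,px([(220.5,52),(219.5,481)]),16).round(1))
E
```

```text
mat [[726.9 174.6   3. ]
 [726.9 130.4   3. ]
 [576.3 132.1   3. ]
 [576.4 176.4   3. ]]
outl [[721.2 164.5   3. ]
 [720.8 140.5   3. ]
 [583.  141.6   3. ]
 [583.  165.9   3. ]]
pen [[718.6 152.7  12. ]
 [586.1 153.2  12. ]] [[717.7 152.7  16. ]
 [586.6 153.2  16. ]]
```

```bash
python3 - <<'E'
from workcell import ctrl
print(ctrl.finish_job())
E
```

```text
the job is handed in; nothing more can be done
None
```

I placed the violet jar, the amber jar and the stamp in their dishes, then the marker on the mat, in the order asked. I handed the job in at about 36 s, with the arm clear of everything.

**Jars and stamp:** In the last pictures both jars and the stamp stand upright in their recesses. The jars measured within about 2 mm of the dish centres. I judged the stamp's centring by eye after release and did not measure it again.

**Marker:** It lies flat inside the white outline. Its centre is about 0.6 mm off lengthwise and 0.5 mm off crosswise, and it is turned by less than 0.01 rad from the mat.

**Cream tub and look-alikes:** I did not touch the tub or the look-alikes, and they look unmoved.

**What went differently:** My first grip on the stamp closed on its shoulder (28 mm opening instead of about 24 mm). I let go, rose 9 mm and gripped the knob before lifting it. An early sighting of the green stamp disagreed with the other cameras because the gripper partly hid it, so I dropped it. Readings of the same point from different cameras differed by a few millimetres, so I made the final alignments from the wrist camera, comparing each held part with its target in the same view.

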